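Hang the pierced test piece on the bent drying rail

TASK

Take the pierced test piece (the one with the round eye) out of the wooden rack, thread its eye over the open end of the bent steel drying rail, slide it along the rod round both corners until it is fully home against the stop collar, and leave it hanging there on its own. It is brittle fired clay and the rail was bent by hand, so feel your way round: never force the piece against the rod or the collar (keep well under 20 N), do not press the gripper against the rail, and leave the two plain tiles, the bowl and the jar undisturbed.

Things in the scene. Friction and masses are not known exactly. Their poses are not given: they have to be found in the camera images.
- rail: Drying rail: one level round steel rod, 8 mm thick, its axis 160 mm above the table, on an upright in a heavy round foot 116 mm across; it does not move. Origin on the table under the middle of the rail; foot at x 38, y -162 mm. From the collar: straight, 60 degree inner corner, straight, 60 degree outer corner back, straight to the open end. Both corners have a 25 mm radius (rod axis).
- rail_stop (a point): Point on the rod's axis at the face of the stop collar, a dark steel shaft collar 22 mm across and 10 mm wide clamped on the rod near the upright. Its y axis points along the rod, away from the collar towards the inner corner; z up. From here the rod is straight for 80 mm. In the rail's frame this point is at (38, -117, 160) mm.
- rail_bend (a point): Point on the rod's axis where the straight from the collar ends and the inner corner begins; y axis along that straight, away from the collar. From here the rod turns towards -x by nominally 60 degrees, runs straight for nominally 60 mm, and turns back by 60. Bent by hand: each corner may be 7 degrees out either way (both with radius 25 mm), the straight between them 10 mm longer or shorter.
- rail_tip (a point): The very end of the rod's open, rounded end, on the rod's axis, as it really is on this rail. Its y axis points along the rod there, outwards off the end; z up. The last leg, from the outer corner to this end, is nominally 84 mm long but may be 18 mm longer or shorter, and is not quite straight: 32 mm from its end it may have a slight bend of up to 7 degrees either way.
- pendant_eye (a point): Centre of the eye of the pierced test piece: loose fired clay, about 60 g, 10 mm thick, 40 mm wide, 80 mm tall, half-round top. The eye is a through hole 12 mm across, 60 mm above the flat foot, 20 mm below the top; below the eye's centre the narrow sides are straight, 40 mm apart. x runs through the hole, y across the width, z up. It starts upright in any one of the rack's slots.
- rack: Fixed wooden rack, 130 mm (x) by 46 mm (y) by 27 mm high, with three 13 mm wide slots along y at x = -40, 0, 40 mm, 15 mm deep; the slot floors are 12 mm above the table. Origin under its centre. The pieces stand in the slots with their thickness along x and width along y.
- tile_a: Plain fired-clay tile without a hole, 10 x 40 mm and 70 mm tall, loose in a slot of the rack. Origin at the centre of its foot.
- tile_b: A second plain tile, the same as tile_a.
- bowl: White porcelain bowl, 110 mm across and 60 mm high, loose on the table. Origin under its centre.
- jar: Closed glass jar, 56 mm across and 75 mm high, loose on the table. Origin under its centre.
- pendant: The pierced test piece as a whole; origin at the centre of its foot, 60 mm below the eye's centre, same axes.
Things that resemble listed ones, but are neither listed nor needed, are in the scene too. What is shaped like the pendant but purple is not meant.

How it is judged:
On the way, in this order (a step that is already met when the one before it is completed fails the run):
1. the eye is threaded on the last straight of the rod (y of pendant_eye in the frame of rail_tip between -0.06 and -0.006 m and x of pendant_eye in the frame of rail_tip between -0.006 and 0.006 m and z of pendant_eye in the frame of rail_tip between -0.006 and 0.006 m), for 0.1 s.
2. the piece has come round both corners onto the straight before the stop (y of pendant_eye in the frame of rail_stop between 0 and 0.075 m and x of pendant_eye in the frame of rail_stop between -0.006 and 0.006 m and z of pendant_eye in the frame of rail_stop between -0.006 and 0.006 m), for 0.1 s.
At the end, for the whole second after the job is handed in: The pierced piece hangs still and upright by its eye on the rod, against the stop collar: the eye's centre within 8.5 mm of the collar's face along the rod (5 mm is touching, so a gap of at most 3.5 mm), released (y of pendant_eye in the frame of rail_stop between 0.002 and 0.0085 m and x of pendant_eye in the frame of rail_stop between -0.006 and 0.006 m and z of pendant_eye in the frame of rail_stop between -0.007 and 0.003 m and angle between pendant_eye's own z axis and vertical below 0.2 rad and linear speed of pendant below 0.03 m/s).
It fails at once if the brittle piece was forced against the rail or its collar (over 20 N) (contact force between pendant and rail above 20 N).
It fails at once if the robot pressed on the rail (over 20 N) (contact force between any of the fingers, the arm and rail above 20 N).
It fails at once if a plain tile, the bowl or the jar was disturbed (moved over 15 mm) (distance of any of tile_a, tile_b, bowl, jar from where it was at the start of the episode above 0.015 m).
It also fails if it takes over 72 s, if anything falls off the work surface, if the arm or the gripper's body presses on something with over 40 N, if the wrist force passes 120 N, or if a joint passes its speed limit or range.

ROBOT

A 6-joint arm with a two-finger parallel gripper is mounted at the origin on the work surface. World frame = base frame: x ahead of the robot, y to its left, z up, the work surface at z = 0. Lengths are in m, angles in rad, forces in N, time in s.
With the tool pointing down it reaches from about 0.325 to 0.925 m from the base axis. Payload 3.1 kg.
Tool frame: the origin (TCP) lies between the finger pads; the fingertips stand 14 mm ahead of it and the grasp point (between the pads) lies 5 mm behind it; z points along the fingers, y is the line along which they close (so a half turn about z gives the same grasp; the last joint's range is limited). The gripper opens to 85 mm and grips with 20 to 120 N. Pads are 22 mm wide; open, the fingers measure 114 mm over their backs; the gripper's body (76 mm by 85 mm) begins 54 mm behind the grasp point. The pads swing forward as they close: fully open they stand 13 mm farther back than shut.
Start: joints at [1.193, 0.217, 1.613, -0, 1.311, -0.112], TCP at [0.164, 0.603, 0.245] pointing down, gripper open.
Joint ranges: [-2.75, 2.75], [-0.78, 2.1], [0.31, 2.55], [-1.13, 4.27], [0.13, 2.63], [-2.58, 2.58]. Speed limits (rad/s): [2.79, 2.79, 3.14, 3.14, 3.14, 3.14].

INTERFACE

Orientations are given as a unit quaternion [x, y, z, w].
In Python, from rig import manip, camera, camera_model, job, boxes_of, outline_of gives the robot as it stands. The module is installed in compiled form; this text tells all that it offers.
- The arm moves only by the tool jog_arm, never from a script. Its argument "commands" is text: rows parted by semicolons, each of 7 numbers parted by spaces: the shift along the tool's x, y, z in units of 30 mm (1.0 is 30 mm), then the turn, a rotation vector about the tool's x, y, z in rad, then the closure, from 0 (fully open) to 1 (shut). In form: tx ty tz ax ay az fingers; .... A call has 1 to 20 rows; each row shifts and turns the commanded pose from where the row before left it, along the tool's axes as they then stand; what a row does not reach is not made up. A row lasts 1/12 s, in which the tool goes at most 41.7 mm and 7.16 degrees, less where a joint would pass 70% of its speed; a pose out of reach is approached as far as the arm can. A call is refused whole if a number of a shift passes 1 or a number of a turn 0.125, either way. A call with a gripper value outside its range is refused whole. The fingers move at their own pace and stop on an object; the grip force is fixed at half the most. Time passes only in rows, so rows that do not move let the fingers close. It gives the time, the measured TCP pose, the force, the opening and the grip force at its end, in the units of the state.
- manip.get_obs(): the state, without advancing time (a new reading comes with each control period).
- camera(name): name is "scene" or "top" or "wrist"; returns the picture (420x560x3 uint8, red, green, blue); there is no depth.
- camera_model(name): a dict with "vfov" (degrees; the focal length in pixels is half the picture's height over the tangent of half this angle, whatever the lens; pixels are square), "cx", "cy" (the principal point, pixels), "position" and "attitude" of the camera in the world. Camera axes: x right, y down, z forward; pixel columns grow to the right and rows downward; lengths in m; the calibration is good to about 2 mm. A picture is of the moment at which its call begins: read the wrist's pose just before it. camera_model takes no time and is no camera call; for the wrist camera it gives the pose at the moment of the call.
- job.sign_off(): hands the job in; it is judged then, once.
Trained networks look in the newest picture that a camera, given by its name, has taken for a name from the list of things; names that differ only in an ending like _2 or _b are one class to them, and where a whole thing is asked for, a point or a joint stands for the part that bears it (a point fixed in the world has none). Each returns a list of dicts, best first, with "conf" (0 to 1); they miss things now and then, are a little off and sometimes report something else, mostly with a low value. They report only what shows in the picture. A call takes as long as a camera call. They do not tell look-alikes from the thing itself.
- boxes_of(camera, thing): "pixel" ([row, column] in pixels, amid what is visible of it).
- outline_of(camera, thing): "pixels" (420x560 bool, what is visible of it) and "pixel" ([row, column] in pixels, amid what is visible of it).
The state is a dict: "time": time; "qpos": joint angles; "dq": joint speeds; "effort": joint torques, N m; "ee_pos": TCP position; "tcp_rot": TCP orientation; "force": force on the tool from outside, world axes, zero at the start; "wrist_torque": the same for the moment, N m; "grip_width": finger opening in m; "grasp_force": force on a finger pad.
Only numpy, scipy, OpenCV 4.12 (cv2) and the standard library are available. Lean on these libraries where they do the work, as an engineer would, in place of code of your own. Each camera call takes 0.05 s, during which the arm holds its last target. There are 200 camera calls.

## Working session

There is one attempt and no reset: what is moved stays moved. The work goes in short steps, Python scripts to look and compute and a tool call to move; the robot and the scene stay as the last step left them, time stands still between calls to the robot, and variables do not carry over. Pictures are saved under pics/ and viewed, at most 10 in all, crops included, and the job is handed in when it is done.

Besides the shell and the picture viewer there is one more tool, called after "Call:" by a JSON object that holds its "method" and its "body". jog_arm: Moves the arm, as the interface text tells. Its arguments: {"type":"object","properties":{"commands":{"type":"string"}},"required":["commands"]}

```bash
mkdir -p pics; ls; python3 - <<'E'
from rig import *
import cv2
o=manip.get_obs(); print({k:(v.round(3).tolist() if hasattr(v,'round') and hasattr(v,'tolist') else v) for k,v in o.items()})
for c in ("scene","top"):
    im=camera(c); cv2.imwrite(f"pics/{c}0.png",im[:,:,::-1]); print(c,camera_model(c))
print(camera_model("wrist"))
E
```

```text
pics
{'time': 0.0, 'qpos': [1.193, 0.218, 1.615, -0.0, 1.311, -0.112], 'dq': [0.0, 0.001, -0.001, 0.003, -0.0, -0.0], 'effort': [0.0, -39.685, -30.385, -0.0, 0.01, -0.0], 'ee_pos': [0.164, 0.602, 0.244], 'tcp_rot': [0.133, 0.991, -0.001, -0.0], 'force': [0.256, -0.025, -0.496], 'wrist_torque': [0.056, -0.003, -0.016], 'grasp_force': 0.0, 'grip_width': 0.08543802140389987}
scene {'vfov': 50.785197569901385, 'cx': 270.86227224697143, 'cy': 212.68677521237925, 'position': array([1.3925217 , 0.26599513, 0.70748551]), 'attitude': array([ 0.55945485,  0.69032395, -0.35985992, -0.28454165])}
top {'vfov': 42.39315531085146, 'cx': 282.42229259677964, 'cy': 215.65901331925556, 'position': array([0.40821409, 0.05789742, 1.25161737]), 'attitude': array([ 0.71383018, -0.69618585,  0.04968604, -0.05747196])}
{'vfov': 71.67182529539642, 'cx': 277.11268509815585, 'cy': 206.81187464156608, 'position': array([0.08308203, 0.62451334, 0.37331112]), 'attitude': array([0.78376301, 0.59891319, 0.09892338, 0.13127341])}
```

View pics/scene0.png

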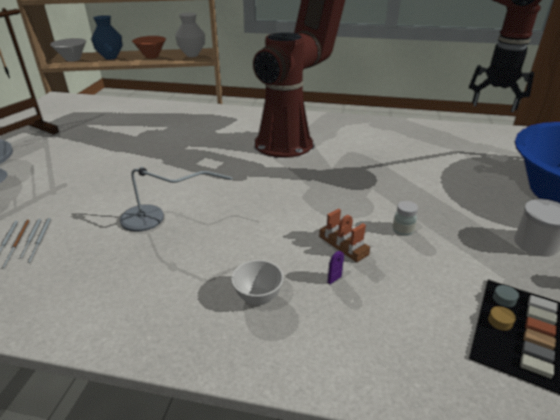

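View pics/top0.png

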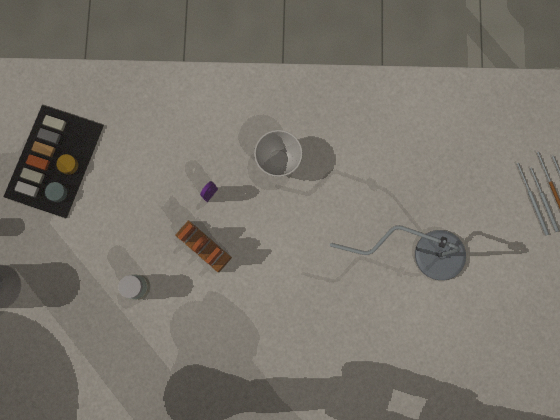

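Scene view shows the rack at about (236,344) with three terracotta pieces at (217,333), (224,346) and (235,358). The purple look-alike stands at (267,336), the bowl at (283,258), the jar at (218,404) and the rail tip at (178,231). In the top view the rack is at (247,203) and the rail runs from its tip at (244,331) to the collar near (240,440).

Candidates for the pendant are the three rack pieces and the purple one. Purple is excluded by the description. Next I'll crop the rack and measure.

```bash
cat > h.py <<'E'
import numpy as np, cv2
from scipy.spatial.transform import Rotation as R
from rig import *
def K(m):
    f=210/np.tan(np.radians(m['vfov']/2)); return f
def proj(m,P):
    p=(np.atleast_2d(P)-m['position'])@R.from_quat(m['attitude']).as_matrix()
    return np.c_[m['cy']+K(m)*p[:,1]/p[:,2], m['cx']+K(m)*p[:,0]/p[:,2]]   # row,col
def onplane(m,rc,z):
    rc=np.atleast_2d(rc).astype(float)
    d=np.c_[(rc[:,1]-m['cx'])/K(m),(rc[:,0]-m['cy'])/K(m),np.ones(len(rc))]@R.from_quat(m['attitude']).as_matrix().T
    return m['position']+d*((z-m['position'][2])/d[:,2])[:,None]
def state():
    o=manip.get_obs(); return o
E
python3 - <<'E'
from h import *
s=camera("scene"); t=camera("top"); mt=camera_model("top"); ms=camera_model("scene")
a=cv2.resize(s[195:275,305:385],None,fx=5,fy=5,interpolation=cv2.INTER_CUBIC)
b=cv2.resize(t[215:285,320:460],None,fx=5,fy=5,interpolation=cv2.INTER_CUBIC)
c=np.zeros((400+350,700,3),np.uint8); c[:400,:400]=a
c[400:,:]=b; c[:400,400:]=cv2.resize(t[205:285,165:245],(300,300),interpolation=cv2.INTER_CUBIC)[:300].repeat(1,0) if 0 else np.vstack([cv2.resize(t[205:285,165:245],(300,300),interpolation=cv2.INTER_CUBIC),np.zeros((100,300,3),np.uint8)])
cv2.imwrite("pics/crop1.png",cv2.resize(c,(560,600))[:,:,::-1])
for n,z in (("rack",.02),("pendant",.07),("tile_a",.07),("bowl",.03),("jar",.04),("rail_tip",.16),("rail_stop",.16),("rail_bend",.16),("pendant_eye",.072)):
    for q in boxes_of("top",n)[:4]: print(n,"top",np.round(q['pixel']),round(q['conf'],2),onplane(mt,q['pixel'],z)[0].round(3))
    for q in boxes_of("scene",n)[:3]: print(n,"scene",np.round(q['pixel']),round(q['conf'],2),onplane(ms,q['pixel'],z)[0].round(3))
for n in ("rail","rack"):
    q=outline_of("top",n); print(n,len(q),[ (x['conf'],x['pixels'].sum()) for x in q]); np.save(f"{n}.npy",q[0]['pixels'])
np.save("top.npy",t)
E
```

```text
rack top [246. 208.] 0.84 [0.521 0.241 0.02 ]
rack scene [243. 344.] 0.68 [0.539 0.257 0.02 ]
pendant top [191. 213.] 0.63 [0.64 0.23 0.07]
pendant top [242. 199.] 0.54 [0.527 0.256 0.07 ]
pendant scene [265. 335.] 0.63 [0.679 0.243 0.07 ]
tile_a top [232. 188.] 0.7 [0.546 0.279 0.07 ]
tile_a top [255. 212.] 0.45 [0.497 0.225 0.07 ]
tile_a top [247. 202.] 0.29 [0.516 0.248 0.07 ]
tile_a scene [220. 332.] 0.67 [0.519 0.221 0.07 ]
tile_a scene [236. 357.] 0.55 [0.568 0.284 0.07 ]
bowl top [149. 277.] 0.75 [0.751 0.09  0.03 ]
bowl scene [280. 257.] 0.63 [0.716 0.082 0.03 ]
jar top [288. 133.] 0.88 [0.422 0.402 0.04 ]
jar scene [218. 407.] 0.66 [0.429 0.406 0.04 ]
rail_tip top [230. 188.] 0.66 [0.541 0.264 0.16 ]
rail_tip top [244. 336.] 0.52 [ 0.519 -0.037  0.16 ]
rail_tip top [252. 434.] 0.17 [ 0.508 -0.234  0.16 ]
rail_stop top [250. 440.] 0.71 [ 0.512 -0.248  0.16 ]
rail_stop scene [209. 142.] 0.72 [ 0.682 -0.182  0.16 ]
rail_bend top [252. 438.] 0.58 [ 0.509 -0.243  0.16 ]
rail_bend scene [216. 145.] 0.69 [ 0.704 -0.163  0.16 ]
pendant_eye top [194. 207.] 0.68 [0.632 0.241 0.072]
pendant_eye top [243. 201.] 0.6 [0.523 0.249 0.072]
pendant_eye scene [266. 335.] 0.94 [0.683 0.245 0.072]
pendant_eye scene [228. 346.] 0.9 [0.546 0.256 0.072]
rail 1 [(0.79, np.int64(2519))]
rack 1 [(0.97, np.int64(637))]
```

View pics/crop1.png

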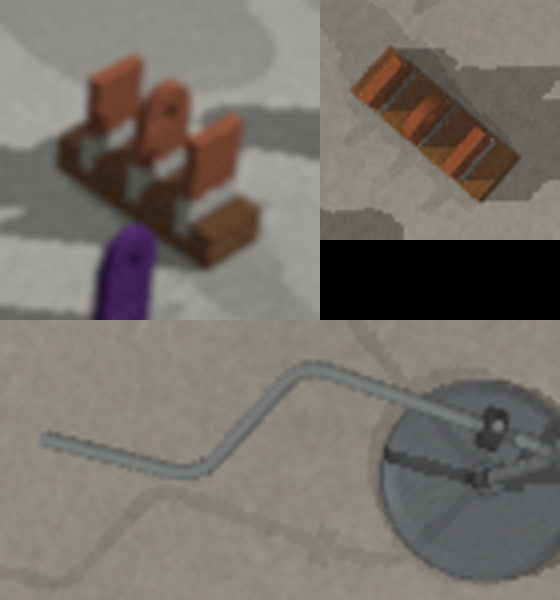

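The crop confirms it: the middle rack piece (scene about (224,346)) has a half-round top and an eye, while its neighbours are plain flat-topped tiles. The lower crop shows the rail with its tip at top (245,331), outer corner at (252,369), inner corner at (227,396) and collar at (242,443).

```bash
python3 - <<'E'
from h import *
o=state(); T=R.from_quat(o['tcp_rot']).as_matrix(); mw=camera_model("wrist"); mt=camera_model("top")
print("cam in tool",(T.T@(mw['position']-o['ee_pos'])).round(4)); print((T.T@R.from_quat(mw['attitude']).as_matrix()).round(3))
print("T",T.round(3).tolist(), proj(mw,o['ee_pos']))
m=np.load("rack.npy").astype(np.uint8); r=cv2.minAreaRect(np.argwhere(m>0)[:,::-1].astype(np.float32)); b=cv2.boxPoints(r)[:,::-1]
c=onplane(mt,b,.027); print("rack",c[:,:2].round(3).tolist(),c.mean(0).round(3),[ (np.degrees(np.arctan2(*(c[i+1]-c[i])[:2][::-1])).round(1),np.linalg.norm(c[i+1]-c[i]).round(3)) for i in range(3)])
p=onplane(mt,[[245,331],[252.5,369],[227,396],[241,440]],.16);print(p[:,:2].round(3).tolist())
d=np.diff(p,axis=0);print(np.degrees(np.arctan2(d[:,1],d[:,0])).round(1),np.linalg.norm(d,axis=1).round(3))
E
```

```text
cam in tool [ 0.0838 -0.0002 -0.1292]
[[-0.    -0.946 -0.325]
 [ 1.    -0.    -0.   ]
 [-0.    -0.325  0.946]]
T [[-0.965, 0.263, -0.0], [0.263, 0.965, 0.0], [0.0, 0.0, -1.0]] [[279.49564823 277.47694388]]
rack [[0.546, 0.318], [0.583, 0.288], [0.499, 0.185], [0.462, 0.216]] [0.523 0.252 0.027] [(np.float64(-38.8), np.float64(0.048)), (np.float64(-129.5), np.float64(0.133)), (np.float64(140.5), np.float64(0.048))]
[[0.517, -0.028], [0.504, -0.104], [0.557, -0.159], [0.531, -0.247]]
[ -99.8  -45.8 -106.6] [0.078 0.076 0.092]
```

Call:
{"method": "jog_arm", "body": {"commands": "-0.9 -0.97 -0.08 0 0 0 0;-0.9 -0.97 -0.08 0 0 0 0;-0.9 -0.97 -0.08 0 0 0 0;-0.9 -0.97 -0.08 0 0 0 0;-0.9 -0.97 -0.08 0 0 0 0;-0.9 -0.97 -0.08 0 0 0 0;-0.9 -0.97 -0.08 0 0 0 0;-0.9 -0.97 -0.08 0 0 0 0;-0.9 -0.97 -0.08 0 0 0 0;-0.9 -0.97 -0.08 0 0 0 0;-0.9 -0.97 -0.08 0 0 0 0;-0.9 -0.97 -0.08 0 0 0 0;-0.9 -0.97 -0.08 0 0 0 0;-0.9 -0.97 -0.08 0 0 0 0;-0.9 -0.97 -0.08 0 0 0 0;-0.9 -0.97 -0.08 0 0 0 0;-0.9 -0.97 -0.08 0 0 0 0;-0.9 -0.97 -0.08 0 0 0 0;-0.9 -0.97 -0.08 0 0 0 0;-0.9 -0.97 -0.08 0 0 0 0"}}

```text
time: 2.87
ee_pos: [0.5329, -0.1024, 0.2936]
tcp_rot: [0.133, 0.991, 0.0, 0.0]
force: [0.7, 0.5, 0.3]
grip_width: 0.0856
grasp_force: 0.0
```

Call:
{"method": "jog_arm", "body": {"commands": "0 0 0 0 0 0.125 0;0 0 0 0 0 0.125 0;0 0 0 0 0 0.125 0;0 0 0 0 0 0.125 0;0 0 0 0 0 0.125 0;0 0 0 0 0 0.125 0;0 0 0 0 0 0.125 0;0 0 0 0 0 0.125 0;0 0 0 0 0 0.125 0;0 0 0 0 0 0.125 0;0 0 0 0 0 0.125 0;0 0 0 0 0 0.1 0;0 0 0 0 0 0 0"}}

```text
time: 3.95
ee_pos: [0.5323, -0.1003, 0.2934]
tcp_rot: [0.765, 0.644, 0.0, 0.0]
force: [-0.1, -0.4, -0.2]
grip_width: 0.0856
grasp_force: 0.0
```

```bash
python3 - <<'E'
from h import *
o=state(); print(o['time'],o['ee_pos'],o['force'],o['dq'].round(3))
w=camera("wrist"); m=camera_model("wrist"); t=camera("top"); np.savez("w1.npz",w=w,t=t,**m); cv2.imwrite("pics/w1.png",w[:,:,::-1])
E
```

```text
3.95 [ 0.53229053 -0.10032835  0.29337075] [-0.14822617 -0.38221949 -0.17223931] [ 0.001  0.001 -0.001 -0.001  0.001 -0.138]
```

View pics/w1.png

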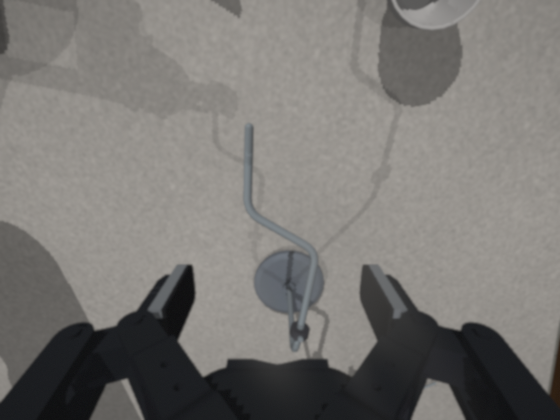

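The wrist view shows the rail clearly: tip at (125,249), outer corner near (205,249), inner corner near (245,315) and collar at (328,300). Next I'll fit the rod shape from this view, with the top view as a cross-check.

```bash
cat > fit.py <<'E'
from h import *
from scipy.optimize import least_squares
from scipy.ndimage import map_coordinates, gaussian_filter
def path(p,ds=.001,L1=.08):
    # tip x,y, heading inward, kink, L3, a_out, L2, a_in -> points, headings, s
    x,y,h,k,L3,ao,L2,ai=p
    segs=[(.032,0),(0,k),(L3-.032,0),(.025*abs(ao),ao),(L2,0),(.025*abs(ai),ai),(L1,0)]
    n=lambda l:max(2,int(round(l/ds)))
    P=[np.array([x,y])];H=[h];S=[0.]
    for l,a in segs:
        if l==0: h+=a; continue
        N=n(l)
        for i in range(N):
            hm=h+a*(i+.5)/N; P.append(P[-1]+l/N*np.array([np.cos(hm),np.sin(hm)])); H.append(h+a*(i+1)/N); S.append(S[-1]+l/N)
        h+=a
    return np.array(P),np.array(H),np.array(S)
def measure(img,m,p0,smax=.245):
    g=gaussian_filter(img.astype(float),(.7,.7,0)); f=g[:,:,2]-g[:,:,0]   # blue-red: steel vs beige
    P,H,S=path(p0); out=[]
    u=np.arange(-.012,.0121,.0004)
    for i in range(3,len(P),3):
        if S[i]>smax: break
        nrm=np.array([-np.sin(H[i]),np.cos(H[i])]); q=P[i]+u[:,None]*nrm
        v=map_coordinates(f,proj(m,np.c_[q,np.full(len(q),.16)]).T,order=1)
        bg=(np.median(v[:8])+np.median(v[-8:]))/2; w=np.clip(v-bg-.4*(v.max()-bg),0,None)
        if w.max()<5: continue
        c=(w*u).sum()/w.sum(); out.append(P[i]+c*nrm)
    u=np.arange(-.02,.0201,.0004); d=np.array([np.cos(H[0]),np.sin(H[0])])
    v=map_coordinates(f,proj(m,np.c_[P[0]+u[:,None]*d,np.full(len(u),.16)]).T,order=1)
    th=(np.median(v[:10])+np.median(v[-15:]))/2; j=np.argmax(v>th); tip=P[0]+u[j]*d
    return np.array(out),tip
def fit(img,m,p0):
    p=np.array(p0,float)
    for it in range(4):
        C,tip=measure(img,m,p)
        def res(q):
            P,H,S=path(q); d=C[:,None]-P; i=(d**2).sum(2).argmin(1)
            lat=((C-P[i])*np.c_[-np.sin(H[i]),np.cos(H[i])]).sum(1)
            t=(tip-q[:2])@[np.cos(q[2]),np.sin(q[2])]
            return np.r_[lat*1e3,5*t*1e3,(q[6]-.06)*1e3*.02,q[3]*2]
        r=least_squares(res,p,loss='soft_l1',x_scale=[.01,.01,.1,.1,.01,.1,.01,.1],diff_step=1e-4); p=r.x
    return p,np.sqrt(np.mean(res(p)**2)),len(C)
E
python3 - <<'E'
from fit import *
w=camera("wrist"); m=camera_model("wrist"); print(state()['dq'].round(4)[-1])
d=np.load("w1.npz")
np.savez("w2.npz",w=w,**m)
p0=[.517,-.028,np.radians(-99.8),0,.065,np.radians(54),.048,np.radians(-61)]
for n,im,mm in (("wrist",w,m),("w1",d['w'],{k:d[k] for k in ('vfov','cx','cy','position','attitude')}),("top",d['t'] if n_ else d['t'],camera_model("top")) if (n_:=1) else 0):
    p,e,k=fit(im,mm,p0); print(n,k,"rms mm",round(e,2),p[:2].round(4),"deg h,k,ao,ai",np.degrees(p[[2,3,5,7]]).round(2),"L3,L2",p[[4,6]].round(4)); P,H,S=path(p); print("  stop",P[-1].round(4),np.degrees(H[-1]).round(1),S[-1].round(3),proj(mm,np.r_[P[-1],.16]).round(1),proj(mm,np.r_[P[0],.16]).round(1)); np.save(f"fit_{n}.npy",p)
E
```

```text
0.0098
wrist 56 rms mm 0.39 [ 0.5197 -0.0266] deg h,k,ao,ai [-103.08    0.19   61.53  -65.52] L3,L2 [0.0672 0.0429]
  stop [ 0.5288 -0.2473] -106.9 0.246 [[325.3 296.3]] [[122.8 248.7]]
w1 57 rms mm 0.43 [ 0.5192 -0.0269] deg h,k,ao,ai [-102.73    0.11   61.64  -64.15] L3,L2 [0.067  0.0408]
  stop [ 0.5302 -0.2459] -105.1 0.243 [[324.1 297.4]] [[123.2 248.3]]
top 41 rms mm 1.8 [ 0.5191 -0.0249] deg h,k,ao,ai [-102.93  -75.08  131.51  -58.7 ] L3,L2 [0.0542 0.0723]
  stop [ 0.5072 -0.2525] -105.2 0.289 [[252.8 442.8]] [[244.1 329.7]]
```

```bash
cat > fit2.py <<'E'
from fit import *
D=np.radians
LO=[-9,-9,-9,D(-7.5),.064,D(52),.049,D(-68)]; HI=[9,9,9,D(7.5),.104,D(68),.071,D(-52)]
def fitb(img,m,p0,n=5):
    p=np.clip(np.array(p0,float),np.array(LO)+1e-4,np.array(HI)-1e-4)
    for it in range(n):
        C,tip=measure(img,m,p)
        def res(q,full=False):
            P,H,S=path(q,L1=.1); d=C[:,None]-P; i=(d**2).sum(2).argmin(1)
            lat=((C-P[i])*np.c_[-np.sin(H[i]),np.cos(H[i])]).sum(1)*1e3
            t=(tip-q[:2])@[np.cos(q[2]),np.sin(q[2])]
            return np.c_[S[i]*1e3,lat] if full else np.r_[lat,5*t*1e3]
        r=least_squares(res,p,loss='soft_l1',f_scale=.4,bounds=(LO,HI),x_scale=[.01,.01,.1,.1,.01,.1,.01,.1],diff_step=1e-3); p=r.x
    return p,res(p,True)
E
python3 - <<'E'
from fit2 import *
d=np.load("w2.npz"); w=d['w']; mm={k:d[k] for k in ('vfov','cx','cy','position','attitude')}
t=np.load("top.npy"); mt=camera_model("top")
for n,im,m_ in (("wrist",w,mm),("top",t,mt)):
    best=None
    for L3 in (.068,.08):
      for L2 in (.052,.06):
        p,r=fitb(im,m_,[.518,-.027,D(-102),0,L3,D(58),L2,D(-60)])
        c=np.abs(r[:,1]).mean()
        if best is None or c<best[0]: best=(c,p,r)
    c,p,r=best; print(n,round(c,2),p[:2].round(4),"h,k,ao,ai",np.degrees(p[[2,3,5,7]]).round(2),"L3,L2",p[[4,6]].round(4)); print(r[::2].round(1).tolist())
    np.save(f"fit_{n}.npy",p)
    P,H,S=path(p,L1=.11); v=map_coordinates(im.astype(float).mean(2),proj(m_,np.c_[P,np.full(len(P),.16)]).T,order=1)
    sb=S[-1]-.11; i=S>sb+.06; print("dark",np.c_[(S[i]-sb)*1e3,v[i]][::2].round(0).tolist()); print("stop",P[np.argmin(abs(S-sb-.08))].round(4),np.degrees(H[-1]).round(1))
    if n=="wrist":
        big=cv2.resize(im[100:350,180:390],None,fx=2.4,fy=2.4,interpolation=cv2.INTER_CUBIC)
        for q in (proj(m_,np.c_[P,np.full(len(P),.16)])-[100,180])[::2]: cv2.circle(big,tuple(int(x*2.4+1.2) for x in q[::-1]),1,(255,0,0),-1)
        cv2.imwrite("pics/ov.png",big[:,:,::-1])
E
```

```text
wrist 0.34 [ 0.5196 -0.0266] h,k,ao,ai [-102.95   -0.25   60.52  -67.1 ] L3,L2 [0.0666 0.049 ]
[[3.0, 0.1], [9.0, -0.0], [15.0, -0.1], [21.0, -0.0], [27.0, 0.0], [33.0, -0.1], [38.9, 0.1], [44.9, -0.0], [50.8, 0.1], [56.7, 0.1], [62.7, 0.1], [68.6, 0.1], [74.7, -0.0], [80.8, -0.1], [86.9, -0.2], [93.0, -0.2], [99.0, -0.2], [105.0, 0.0], [111.0, 0.1], [117.0, 0.2], [123.0, 0.2], [129.0, 0.4], [135.0, 0.5], [141.0, -0.3], [223.3, -2.5], [229.3, -1.9], [235.3, -0.1], [241.3, 0.4], [247.3, 2.2]]
dark [[61.0, 114.0], [63.0, 113.0], [65.0, 112.0], [67.0, 111.0], [69.0, 108.0], [71.0, 101.0], [73.0, 95.0], [75.0, 88.0], [77.0, 83.0], [79.0, 75.0], [81.0, 64.0], [83.0, 58.0], [85.0, 60.0], [87.0, 64.0], [89.0, 66.0], [91.0, 68.0], [93.0, 70.0], [95.0, 77.0], [97.0, 90.0], [99.0, 100.0], [101.0, 100.0], [103.0, 98.0], [105.0, 97.0], [107.0, 97.0], [109.0, 105.0]]
stop [ 0.5275 -0.2509] -109.8
top 0.35 [ 0.5191 -0.0248] h,k,ao,ai [-1.0298e+02 -2.0000e-02  6.1570e+01 -6.8000e+01] L3,L2 [0.0667 0.049 ]
[[3.0, -0.1], [9.0, -0.0], [15.0, 0.1], [21.0, 0.1], [27.0, -0.0], [33.0, -0.1], [38.9, 0.0], [44.9, -0.0], [50.9, -0.1], [56.8, 0.0], [62.8, 0.2], [68.7, -0.1], [74.7, -0.2], [80.7, 0.0], [86.6, -0.1], [92.6, 0.2], [98.6, -0.0], [104.6, 0.0], [110.6, -0.1], [116.6, -0.1], [122.6, -0.2], [128.6, -0.2], [134.6, 0.0], [140.6, -0.1], [146.6, -0.1], [152.5, 0.4], [158.4, 0.3], [164.4, 0.2], [170.3, -0.3], [176.3, -0.3], [182.3, -0.1], [188.3, 0.1], [194.3, 0.2], [200.3, 0.3], [206.3, 0.4], [212.3, -5.1], [218.3, -5.4]]
dark [[61.0, 120.0], [63.0, 122.0], [65.0, 119.0], [67.0, 118.0], [69.0, 120.0], [71.0, 119.0], [73.0, 111.0], [75.0, 106.0], [77.0, 99.0], [79.0, 72.0], [81.0, 60.0], [83.0, 68.0], [85.0, 73.0], [87.0, 69.0], [89.0, 67.0], [91.0, 80.0], [93.0, 83.0], [95.0, 87.0], [97.0, 117.0], [99.0, 119.0], [101.0, 116.0], [103.0, 115.0], [105.0, 113.0], [107.0, 106.0], [109.0, 103.0]]
stop [ 0.5291 -0.2491] -109.4
```

View pics/ov.png

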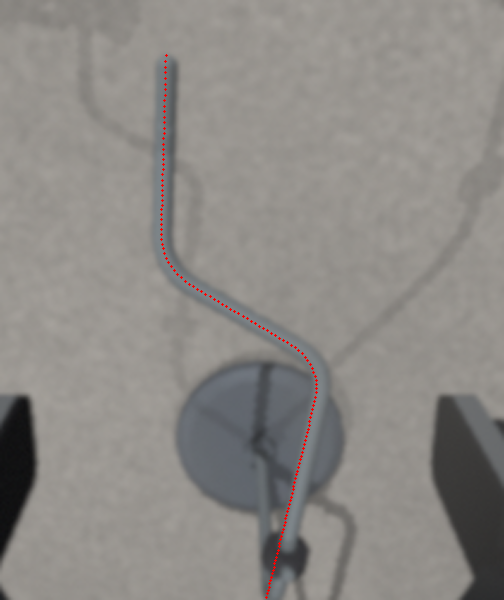

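The overlay shows the fit following the last leg and middle leg. The inner straight is poor because the steel foot lies behind it. I'll re-measure with a brightness gate there and anchor on the collar.

```bash
cat > fit3.py <<'E'
from fit2 import *
def measure(img,m,p0,smax=.26,lum=95):
    g=gaussian_filter(img.astype(float),(.6,.6,0)); f=g[:,:,2]-g[:,:,0]; l=g.mean(2)
    P,H,S=path(p0); sb=S[-1]-.08; out=[]; u=np.arange(-.011,.0111,.0004)
    bl=np.percentile(f[proj(m,np.c_[P[20:60],np.full(40,.16)]).round().astype(int).T.tolist()[0],proj(m,np.c_[P[20:60],np.full(40,.16)]).round().astype(int).T.tolist()[1]],50)
    bg=np.median(f)
    for i in range(3,len(P),3):
        if S[i]>sb+.068: break
        nrm=np.array([-np.sin(H[i]),np.cos(H[i])]); q=proj(m,np.c_[P[i]+u[:,None]*nrm,np.full(len(u),.16)]).T
        v=np.clip((map_coordinates(f,q,order=1)-bg)/(bl-bg),0,1); L=map_coordinates(l,q,order=1)
        on=S[i]>sb-.005
        if on: v=v*np.clip((L-lum)/12,0,1)
        w=np.clip(v-.4,0,None)
        if w.sum()<2: continue
        c=(w*u).sum()/w.sum(); sd=np.sqrt((w*(u-c)**2).sum()/w.sum())
        if sd>.0035: continue
        out.append(P[i]+c*nrm)
    u=np.arange(-.02,.0201,.0004); d=np.array([np.cos(H[0]),np.sin(H[0])])
    v=map_coordinates(f,proj(m,np.c_[P[0]+u[:,None]*d,np.full(len(u),.16)]).T,order=1)
    return np.array(out),P[0]+u[np.argmax(v>(bl+bg)/2)]*d
import fit2; fit2.measure=measure
E
python3 - <<'E'
from fit3 import *
d=np.load("w2.npz"); w=d['w']; mm={k:d[k] for k in ('vfov','cx','cy','position','attitude')}
t=np.load("top.npy"); mt=camera_model("top")
for n,im,m_ in (("wrist",w,mm),("top",t,mt)):
    best=None
    for L2 in (.052,.06):
        p,r=fitb(im,m_,[.518,-.027,D(-103),0,.068,D(60),L2,D(-63)])
        c=np.abs(r[:,1]).mean()
        if best is None or c<best[0]: best=(c,p,r)
    c,p,r=best; print(n,round(c,2),p[:2].round(4),"h,k,ao,ai",np.degrees(p[[2,3,5,7]]).round(2),"L3,L2",p[[4,6]].round(4)); print(r[20:].round(1).tolist())
    np.save(f"fit_{n}.npy",p)
    P,H,S=path(p,L1=.11); sb=S[-1]-.11; print("stop",P[np.argmin(abs(S-sb-.08))].round(4),np.degrees(H[-1]).round(1))
    print("collar ctr from eye", onplane(m_,[[331.2,298.3]] if n=="wrist" else [[242,443]],.16)[0].round(4),"pred",P[np.argmin(abs(S-sb-.085))].round(4))
    v=map_coordinates(im.astype(float).mean(2),proj(m_,np.c_[P,np.full(len(P),.16)]).T,order=1)
    i=S>sb+.066; print("dark",np.c_[(S[i]-sb)*1e3,v[i]][:34:2].round(0).tolist())
E
```

```text
wrist 0.13 [ 0.5196 -0.0266] h,k,ao,ai [-1.0299e+02  6.0000e-02  6.1180e+01 -6.6640e+01] L3,L2 [0.0671 0.0492]
[[63.1, -0.0], [66.1, -0.1], [69.1, 0.1], [72.0, -0.0], [75.0, -0.1], [78.0, -0.0], [80.9, -0.1], [83.9, -0.0], [86.9, -0.1], [89.8, -0.0], [92.8, 0.1], [95.8, -0.0], [98.8, -0.1], [101.8, 0.1], [104.8, 0.1], [107.8, -0.1], [110.8, 0.0], [113.9, 0.0], [116.9, 0.0], [119.9, 0.0], [122.9, -0.1], [125.9, 0.1], [128.9, 0.1], [131.9, 0.1], [134.9, 0.1], [137.9, -0.1], [140.9, -0.2], [177.0, -0.4], [180.0, 0.2], [210.0, 1.6], [213.0, 0.3], [216.0, 0.1], [219.0, -0.9], [222.0, -1.1], [225.0, -0.1], [228.0, 0.0], [231.0, 0.1], [234.0, 0.1]]
stop [ 0.5308 -0.2514] -108.4
collar ctr from eye [ 0.5298 -0.2557  0.16  ] pred [ 0.5292 -0.2561]
dark [[67.0, 131.0], [69.0, 131.0], [71.0, 131.0], [73.0, 130.0], [75.0, 124.0], [77.0, 115.0], [79.0, 110.0], [81.0, 95.0], [83.0, 70.0], [85.0, 58.0], [87.0, 60.0], [89.0, 68.0], [91.0, 80.0], [93.0, 87.0], [95.0, 89.0], [97.0, 97.0], [99.0, 115.0]]
top 0.12 [ 0.5191 -0.0248] h,k,ao,ai [-102.95   -0.11   61.63  -67.55] L3,L2 [0.0667 0.049 ]
[[62.7
[... 506 characters left out ...]
 [170.0, -0.3], [173.1, -0.5], [176.1, -0.3], [179.1, -0.3], [182.1, -0.1], [185.1, 0.0], [188.1, 0.0], [191.1, -0.1], [194.1, 0.1], [197.1, 0.1], [200.1, 0.1], [203.1, -0.0], [206.1, 0.1], [209.1, 0.2], [212.1, -0.2], [215.1, 0.1], [218.1, -0.1], [221.1, -0.2], [224.1, -0.1], [227.1, 0.1], [230.1, 0.1], [233.1, 0.2], [236.1, -0.2], [239.1, -0.0]]
stop [ 0.5297 -0.2491] -109.0
collar ctr from eye [ 0.529  -0.2534  0.16  ] pred [ 0.5281 -0.2538]
dark [[67.0, 119.0], [69.0, 120.0], [71.0, 121.0], [73.0, 113.0], [75.0, 107.0], [77.0, 105.0], [79.0, 77.0], [81.0, 59.0], [83.0, 71.0], [85.0, 82.0], [87.0, 78.0], [89.0, 69.0], [91.0, 80.0], [93.0, 84.0], [95.0, 90.0], [97.0, 117.0], [99.0, 120.0]]
```

Call:
{"method": "jog_arm", "body": {"commands": "0.96 -0.19 0.26 0 0 0 0;0.96 -0.19 0.26 0 0 0 0;0.96 -0.19 0.26 0 0 0 0;0.96 -0.19 0.26 0 0 0 0;0.96 -0.19 0.26 0 0 0 0;0.96 -0.19 0.26 0 0 0 0;0.96 -0.19 0.26 0 0 0 0;0.96 -0.19 0.26 0 0 0 0;0.96 -0.19 0.26 0 0 0 0;0.96 -0.19 0.26 0 0 0 0;0.96 -0.19 0.26 0 0 0 0;0.96 -0.19 0.26 0 0 0 0;0 0 0 0 0 0.104 0;0 0 0 0 0 0.104 0;0 0 0 0 0 0.104 0;0 0 0 0 0 0.104 0;0 0 0 0 0 0.104 0;0 0 0 0 0 0 0;0 0 0 0 0 0 0"}}

```text
time: 5.68
ee_pos: [0.5234, 0.2519, 0.1997]
tcp_rot: [0.904, 0.428, -0.0, -0.0]
force: [-0.5, -0.3, 0.4]
grip_width: 0.0855
grasp_force: 0.0
```

```bash
python3 - <<'E'
from h import *
o=state(); w=camera("wrist"); m=camera_model("wrist")
print(o['ee_pos'].round(4),np.degrees(R.from_quat(o['tcp_rot']).as_euler('ZYX')).round(2),o['force'].round(2))
np.savez("w3.npz",w=w,**m); cv2.imwrite("pics/w3.png",w[:,:,::-1])
q=outline_of("wrist","rack"); print([x['conf'] for x in q]); M=q[0]['pixels'].astype(np.uint8)
r=cv2.minAreaRect(np.argwhere(M>0)[:,::-1].astype(np.float32)); b=cv2.boxPoints(r)[:,::-1]; print(b.round(1).tolist())
c=onplane(m,b,.027)[:,:2]; print(c.mean(0).round(4),[(np.degrees(np.arctan2(*(c[i+1]-c[i])[::-1])).round(1),np.linalg.norm(c[i+1]-c[i]).round(4)) for i in range(3)])
for n in ("pendant","tile_a"):
  for x in outline_of("wrist",n)[:3]:
    k=np.argwhere(x['pixels']); r=cv2.boxPoints(cv2.minAreaRect(k[:,::-1].astype(np.float32)))[:,::-1]; print(n,round(x['conf'],2),x['pixel'],r.round(0).tolist())
T=R.from_quat(o['tcp_rot']).as_matrix()[:2,0]
E
```

```text
[0.5234 0.2519 0.1997] [  50.68    0.   -180.  ] [-0.45 -0.26  0.37]
[0.69]
[[125.0, 254.0], [125.0, 299.0], [218.0, 299.0], [218.0, 254.0]]
[0.5334 0.2652] [(np.float64(-39.4), np.float64(0.045)), (np.float64(-128.0), np.float64(0.0997)), (np.float64(140.6), np.float64(0.05))]
pendant 0.92 [121.7, 388.1] [[128.0, 355.0], [112.0, 355.0], [112.0, 418.0], [128.0, 418.0]]
pendant 0.74 [193.5, 529.2] [[137.0, 487.0], [137.0, 559.0], [244.0, 559.0], [244.0, 487.0]]
pendant 0.71 [198.6, 275.3] [[183.0, 255.0], [183.0, 298.0], [213.0, 298.0], [213.0, 255.0]]
tile_a 0.96 [152.7, 277.1] [[144.0, 253.0], [144.0, 300.0], [166.0, 300.0], [166.0, 253.0]]
tile_a 0.86 [233.4, 276.9] [[218.0, 257.0], [218.0, 298.0], [250.0, 298.0], [250.0, 257.0]]
tile_a 0.48 [138.5, 100.2] [[119.0, 49.0], [101.0, 141.0], [161.0, 153.0], [179.0, 61.0]]
```

View pics/w3.png

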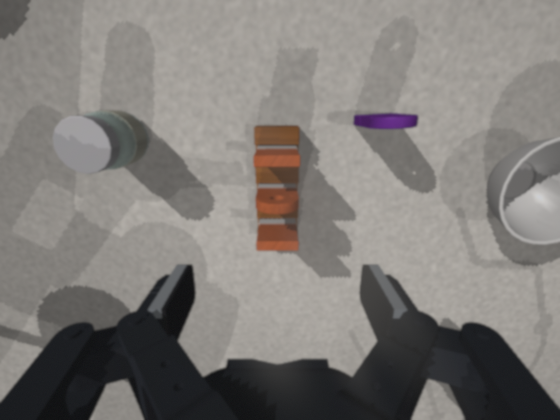

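The wrist view shows the pendant at (198,276), midway between tiles at (155,277) and (235,277), square to the tool and on the gripper's mid column. Next I'll get its offset along tool x from the edge rows.

```bash
python3 - <<'E'
from h import *
d=np.load("w3.npz"); w=d['w']; m={k:d[k] for k in ('vfov','cx','cy','position','attitude')}
c=np.array([.5234,.2519]); a=np.radians(50.68); ux=np.array([np.cos(a),np.sin(a)]); uy=np.array([np.sin(a),-np.cos(a)])
P=lambda x,y,z:proj(m,np.r_[c+x*ux+y*uy,z])[0].round(1).tolist()
for n,x,z in (("tile+40 far top",.045,.082),("near top",.035,.082),("pend far top",.005,.092),("pend near",-.005,.092),("tile-40 far",-.035,.082),("near",-.045,.082),("near foot",-.045,.027),("rack end far",.065,.027),("rack near",-.065,.027)): print(n,P(x,0,z))
print("sides",P(-.0,.02,.07),P(0,-.02,.07),P(.035,.02,.082),P(.035,-.02,.082))
print([(r,w[r,274:281].mean(0).round().astype(int).tolist()) for r in range(120,262)])
E
```

```text
tile+40 far top [155.1, 277.2]
near top [166.8, 277.2]
pend far top [203.7, 277.2]
pend near [214.6, 277.2]
tile-40 far [240.9, 277.2]
near [250.5, 277.2]
near foot [227.8, 277.2]
rack end far [126.5, 277.1]
rack near [243.8, 277.2]
sides [201.3, 298.6] [201.4, 255.8] [166.7, 300.5] [166.8, 253.8]
[(120, [143, 139, 134]), (121, [144, 140, 135]), (122, [145, 141, 136]), (123, [143, 139, 134]), (124, [135, 129, 123]), (125, [118, 106, 97]), (126, [105, 82, 67]), (127, [107, 76, 53]), (128, [111, 77, 51]), (129, [112, 78, 51]), (130, [113, 78, 52]), (131, [114, 79, 53]), (132, [115, 80, 53]), (133, [117, 81, 54]), (134, [119, 83, 55]), (135, [120, 83, 55]), (136, [120, 83, 56]), (137, [117, 82, 55]), (138, [115, 80, 55]), (139, [113, 79, 55]), (140, [113, 79, 55]), (141, [115, 80, 56]), (142, [115, 81, 57]), (143, [111, 80, 57]), (144, [100, 79, 65]), (145, [101, 92, 86]), (146, [117, 113, 110]), (147, [129, 119, 115]), (148, [130, 108, 101]), (149, [126, 90, 77]), (150, [121, 77, 60]), (151, [120, 74, 55]), (152, [120, 74, 55]), (153, [122, 74, 55]), (154, [128, 77, 56]), (155, [142, 8
[... 1670 characters left out ...]
, [119, 70, 50]), (232, [120, 71, 50]), (233, [120, 71, 51]), (234, [120, 71, 51]), (235, [120, 71, 51]), (236, [120, 71, 51]), (237, [120, 71, 51]), (238, [120, 71, 51]), (239, [121, 71, 51]), (240, [129, 75, 52]), (241, [144, 82, 56]), (242, [156, 88, 58]), (243, [161, 90, 60]), (244, [161, 90, 60]), (245, [162, 91, 60]), (246, [162, 90, 60]), (247, [161, 91, 60]), (248, [161, 91, 61]), (249, [155, 94, 69]), (250, [144, 106, 91]), (251, [141, 125, 117]), (252, [148, 142, 136]), (253, [158, 153, 148]), (254, [164, 160, 154]), (255, [168, 163, 158]), (256, [169, 165, 159]), (257, [170, 166, 160]), (258, [171, 166, 161]), (259, [171, 167, 161]), (260, [172, 167, 161]), (261, [172, 168, 162])]
```

Call:
{"method": "jog_arm", "body": {"commands": "0 0 0.7 0 0 0 0;0 0 0.7 0 0 0 0;0 0 0.7 0 0 0 0;0 0 0.7 0 0 0 0;0 0 0.7 0 0 0 0;0 0 0.7 0 0 0 0;0 0 0.6 0 0 0 0;0 0 0.43 0 0 0 0;0 0 0 0 0 0 0;0 0 0 0 0 0 1;0 0 0 0 0 0 1;0 0 0 0 0 0 1;0 0 0 0 0 0 1;0 0 0 0 0 0 1;0 0 0 0 0 0 1;0 0 0 0 0 0 1;0 0 0 0 0 0 1;0 0 0 0 0 0 1"}}

```text
time: 7.38
ee_pos: [0.5249, 0.2524, 0.0446]
tcp_rot: [0.905, 0.426, 0.002, 0.0]
force: [-1.1, 0.3, 6.3]
grip_width: 0.0393
grasp_force: 60.4
```

Call:
{"method": "jog_arm", "body": {"commands": "0 0 -0.2 0 0 0 1;0 0 -0.5 0 0 0 1;0 0 -0.6 0 0 0 1;0 0 -0.6 0 0 0 1;0 0 -0.6 0 0 0 1;0 0 -0.43 0 0 0 1;0 0 0 0 0 0 1;0 0 0 0 0 0 1;0 0 0 0 0 0 1"}}

```text
time: 8.13
ee_pos: [0.5224, 0.2515, 0.1296]
tcp_rot: [0.905, 0.426, -0.001, -0.0]
force: [0.5, 0.6, -1.3]
grip_width: 0.0391
grasp_force: 61.5
```

```bash
python3 - <<'E'
from h import *
o=state(); w=camera("wrist"); m=camera_model("wrist")
print(o['ee_pos'].round(4),R.from_quat(o['tcp_rot']).as_matrix().round(3).tolist(),o['force'].round(2),o['wrist_torque'].round(3))
np.savez("w4.npz",w=w,**m)
s=camera("scene"); ms=camera_model("scene"); rc=proj(ms,o['ee_pos'])[0]; r,c=rc.astype(int); print("tcp in scene",rc)
a=cv2.resize(w[120:420,140:420],None,fx=1.5,fy=1.5); b=cv2.resize(s[r-40:r+35,c-35:c+40],(450,450),interpolation=cv2.INTER_CUBIC)
cv2.imwrite("pics/w4.png",np.hstack([a,b])[:,:800,::-1]); print(a.shape)
T=R.from_quat(o['tcp_rot']).as_matrix()
for n,v in (("eye",[0,0,-.0274]),("foot+",[-.005,0,.0326]),("top",[0.005,0,-.0474]),("topn",[-0.005,0,-.0474]),("L",[.005,-.02,-.0274]),("R",[.005,.02,-.0274]),("fl",[.005,-.02,.0326]),("fr",[.005,.02,.0326])): print(n,proj(m,o['ee_pos']+T@v).round(1).tolist())
E
```

```text
[0.5224 0.2515 0.1296] [[0.637, 0.771, -0.002], [0.771, -0.637, -0.001], [-0.002, -0.001, -1.0]] [ 0.47  0.6  -1.3 ] [ 0.029  0.049 -0.023]
tcp in scene [202.19830875 346.53298085]
(450, 420, 3)
eye [[315.1, 277.9]]
foot+ [[256.5, 277.6]]
top [[341.9, 278.0]]
topn [[363.8, 278.0]]
L [[305.2, 229.8]]
R [[305.2, 325.9]]
fl [[242.0, 244.9]]
fr [[242.0, 310.3]]
```

View pics/w4.png

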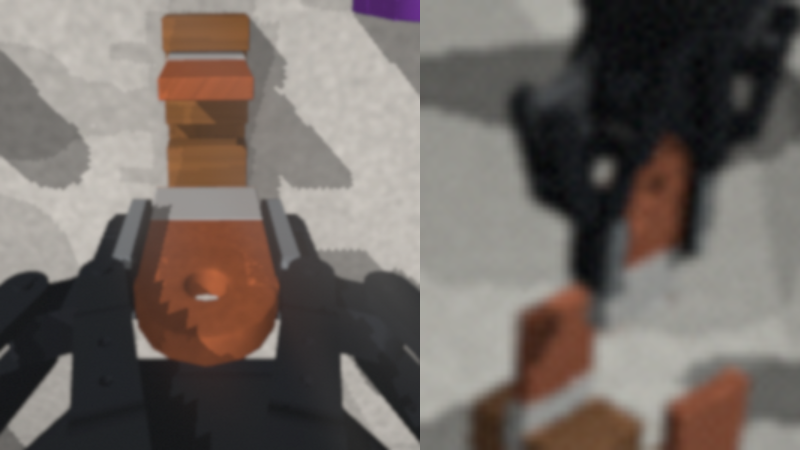

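The wrist crop shows the piece held centrally, eye near wrist pixel (310,278) and foot edge near row 245. The scene crop shows the eye facing correctly between the fingers. Next I'll refine the eye offset in the tool frame.

```bash
python3 - <<'E'
from h import *
d=np.load("w4.npz"); w=d['w'].astype(float)
g=w[:,275:282].mean(1); print([(r,g[r].round().astype(int).tolist()) for r in list(range(238,252))+list(range(258,272,2))+list(range(292,326))+list(range(352,366))])
print("rows", {r:[int(x) for x in (w[r,255:305,0]-w[r,255:305,2])] for r in (313,317)})
for c in (262,294): print(c,[(r,int(w[r,c,0]-w[r,c,2])) for r in range(240,270,1)])
for r in (250,285): print(r,w[r,225:335,0].astype(int).tolist())
E
```

```text
[(238, [126, 86, 55]), (239, [126, 86, 54]), (240, [125, 85, 55]), (241, [123, 84, 54]), (242, [123, 85, 55]), (243, [125, 91, 65]), (244, [130, 107, 92]), (245, [141, 130, 123]), (246, [148, 144, 141]), (247, [150, 148, 146]), (248, [151, 148, 146]), (249, [151, 148, 146]), (250, [152, 148, 146]), (251, [152, 149, 146]), (258, [152, 149, 147]), (260, [152, 149, 147]), (262, [152, 149, 147]), (264, [156, 151, 150]), (266, [153, 130, 122]), (268, [135, 80, 59]), (270, [133, 75, 50]), (292, [130, 74, 49]), (293, [131, 74, 49]), (294, [132, 75, 50]), (295, [133, 75, 50]), (296, [135, 76, 50]), (297, [139, 78, 51]), (298, [145, 81, 53]), (299, [154, 85, 55]), (300, [162, 90, 58]), (301, [167, 92, 59]), (302, [167, 92, 59]), (303, [167, 91, 59]), (304, [166, 91, 58]), (305, [165, 91, 58]), (306, [166, 91, 58]), (307, [166, 91, 59]), (308, [166, 92, 58]), (309, [166, 92, 58]), (310, [166, 91, 58]), (311, [162, 89, 57]), (312, [155, 86, 55]), (313, [146, 82, 53]), (314, [138, 79, 53]), (315, [138, 90, 71]), (316, [152, 123, 110]), (317, [172, 156, 148]), (318, [177, 166, 158]), (319, [163, 
[... 1895 characters left out ...]
49, 149, 149, 149, 149, 149, 150, 150, 149, 147, 140, 133, 132, 135, 136, 136, 135, 136, 136, 136, 136, 136, 135, 134, 136, 147, 165, 181, 189, 193, 195, 196, 196, 194, 193]
285 [113, 112, 105, 89, 68, 55, 54, 53, 54, 55, 64, 74, 84, 87, 88, 88, 89, 89, 90, 90, 89, 90, 97, 111, 124, 130, 130, 130, 130, 131, 132, 132, 132, 131, 130, 129, 128, 127, 127, 128, 130, 130, 130, 129, 128, 128, 127, 128, 129, 129, 130, 130, 131, 130, 129, 128, 126, 127, 127, 127, 129, 130, 131, 130, 129, 129, 129, 129, 129, 130, 131, 131, 132, 132, 132, 133, 134, 134, 135, 135, 136, 137, 137, 137, 135, 134, 132, 132, 133, 134, 135, 135, 131, 117, 94, 73, 65, 65, 65, 66, 74, 89, 104, 113, 115, 116, 116, 116, 116, 116]
```

```bash
python3 - <<'E'
from h import *
from scipy.optimize import least_squares
d=np.load("w4.npz"); m={k:d[k] for k in ('vfov','cx','cy','position','attitude')}; o=state(); T=R.from_quat(o['tcp_rot']).as_matrix()
F=np.array([[5,-60],[5,-6],[5,6],[-5,-6],[5,20],[-5,20]])*1e-3; rows=np.array([244.3,298.8,319.8,315.2,352.5,363.8])
def pr(q):
    x,z,b=q; c,s=np.cos(b),np.sin(b)
    X=x+c*F[:,0]+s*F[:,1]; Z=z-s*F[:,0]+c*F[:,1]
    return proj(m,o['ee_pos']+np.c_[X,0*X,-Z]@T.T)[:,0]
for fix in (0,1):
    r=least_squares(lambda q:pr([q[0],q[1],q[2]*(1-fix)])-rows,[0,.0274,0],x_scale=[.001,.001,.01]); print(r.x.round(4),r.fun.round(2))
E
```

```text
[-0.0112  0.0166 -0.111 ] [-2.5   2.79  1.19  1.76 -4.33  1.09]
[-0.001   0.0286  0.    ] [ 0.14  0.91 -1.15  3.38 -6.44  4.11]
```

```bash
python3 - <<'E'
from h import *
from scipy.optimize import least_squares
d=np.load("w4.npz"); m={k:d[k] for k in ('vfov','cx','cy','position','attitude')}; o=state(); T=R.from_quat(o['tcp_rot']).as_matrix()
F=np.array([[5,-60],[5,-6],[5,6],[-5,-6]])*1e-3; rows=np.array([244.3,298.8,319.8,315.2])
def pr(q):
    x,z,b=q; c,s=np.cos(b),np.sin(b)
    X=x+c*F[:,0]+s*F[:,1]; Z=z-s*F[:,0]+c*F[:,1]
    return proj(m,o['ee_pos']+np.c_[X,0*X,-Z]@T.T)[:,0]
for k,wt,fix in (("all",[1,1,1,1],0),("no tilt",[1,1,1,1],1),("near only",[1,1,1,0],1),("prior",[1,1,1,1],2)):
    r=least_squares(lambda q:np.r_[(pr([q[0],q[1],q[2]*(fix!=1)])-rows)*wt,(q[1]-.0274)*1e3*(fix==2),q[2]*50*(fix==2)],[0,.0274,0],x_scale=[.001,.001,.01]); print(k,r.x.round(4),r.fun.round(2))
E
```

```text
all [-0.0127  0.0135 -0.0836] [-0.48  1.41 -1.37  0.45 -0.   -0.  ]
no tilt [-0.0015  0.0274  0.    ] [-0.04  0.12 -2.23  2.42  0.    0.  ]
near only [0.0002 0.0302 0.    ] [-0.37  1.04 -0.7   0.    0.    0.  ]
prior [-0.0018  0.0271 -0.0107] [-0.67  0.27 -1.86  2.36 -0.28 -0.53]
```

Call:
{"method": "jog_arm", "body": {"commands": "-0.4 0.34 0 0 0 0 1;-0.7 0.6 0 0 0 0 1;-0.7 0.6 -0.02 0 0 0 1;-0.7 0.6 -0.02 0 0 0 1;-0.7 0.6 -0.02 0 0 0 1;-0.7 0.6 -0.02 0 0 0 1;-0.7 0.6 -0.02 0 0 0 1;-0.7 0.6 0 0 0 0 1;-0.6 0.5 0 0 0 0 1;-0.37 0.32 0 0 0 0 1;0 0 0 0 0 -0.092 1;0 0 0 0 0 -0.092 1;0 0 0 0 0 -0.092 1;0 0 0 0 0 -0.092 1;0 0 0 0 0 -0.092 1;0 0 0 0 0 0 1;0 0 0 0 0 0 1;0 0 0 0 0 0 1"}}

```text
time: 9.73
ee_pos: [0.5272, 0.0045, 0.133]
tcp_rot: [0.784, 0.621, -0.0, -0.0]
force: [-0.3, 0.1, -1.0]
grip_width: 0.0393
grasp_force: 61.5
```

```bash
cat > look.py <<'E'
from fit3 import *
import sys
# rail path (wrist fit), with eye station
p=np.load("fit_wrist.npy")
P,H,S=path(p)
EYE=np.array([-.0015,0,-.0274])
def eye():
    o=state(); T=R.from_quat(o['tcp_rot']).as_matrix(); e=o['ee_pos']+T@EYE
    i=((P-e[:2])**2).sum(1).argmin(); d=e[:2]-P[i]; t=np.array([np.cos(H[i]),np.sin(H[i])]); n=np.array([-t[1],t[0]])
    yaw=np.degrees(np.arctan2(T[1,0],T[0,0]))
    print("t",round(o['time'],2),"tcp",o['ee_pos'].round(4),"eye s",round((S[i]+d@t)*1e3,1),"lat(left+)",round(d@n*1e3,2),"z",round((e[2]-.16)*1e3,2),"yaw",round(yaw,2),"want",round(np.degrees(H[i])+180,2),"tilt",(T[2,:2]).round(4),"F",o['force'].round(2),"M",o['wrist_torque'].round(3))
    return o,T,e
E
python3 - <<'E'
from look import *
o,T,e=eye()
w=camera("wrist"); m=camera_model("wrist"); np.savez("w5.npz",w=w,**m)
cv2.imwrite("pics/w5.png",cv2.resize(w[200:400,180:380],None,fx=3,fy=3,interpolation=cv2.INTER_CUBIC)[:,:,::-1])
print(proj(m,np.c_[P[::10],np.full(len(P[::10]),.16)])[:8].round(1).tolist(),"eye",proj(m,e).round(1))
E
```

```text
t 9.73 tcp [0.5272 0.0045 0.133 ] eye s -30.5 lat(left+) 0.41 z 0.38 yaw 76.71 want 77.01 tilt [-0.0002 -0.0014] F [-0.29  0.07 -0.96] M [ 0.034 -0.013 -0.022]
[[371.3, 276.9], [387.5, 277.0], [402.8, 277.1], [417.5, 277.2], [431.6, 277.3], [445.1, 277.4], [458.0, 277.5], [470.3, 278.0]] eye [[317.7 277.4]]
```

View pics/w5.png

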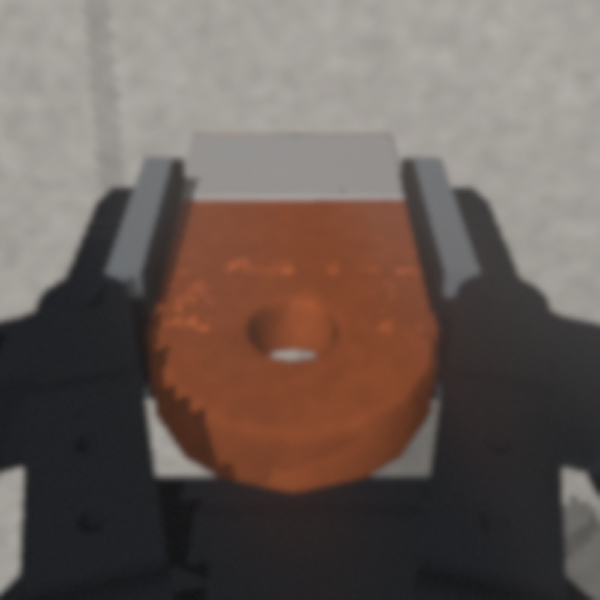

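The rod is hidden behind the gripper body; the eye shows centred at about (310,277). I'll creep in and watch the force.

Call:
{"method": "jog_arm", "body": {"commands": "-0.15 -0.013 0.013 0 0 -0.005 1;-0.2 0 0 0 0 0 1;-0.2 0 0 0 0 0 1;-0.15 0 0 0 0 0 1;-0.1 0 0 0 0 0 1;-0.055 0 0 0 0 0 1;-0.055 0 0 0 0 0 1;-0.055 0 0 0 0 0 1;-0.055 0 0 0 0 0 1;0 0 0 0 0 0 1;0 0 0 0 0 0 1;0 0 0 0 0 0 1"}}

```text
time: 10.78
ee_pos: [0.5205, -0.0252, 0.1333]
tcp_rot: [0.782, 0.623, 0.0, -0.0]
force: [0.7, -0.1, -0.2]
grip_width: 0.039
grasp_force: 61.5
```

```bash
python3 -c "
from look import *
eye()"
```

```text
t 10.78 tcp [ 0.5205 -0.0252  0.1333] eye s -0.0 lat(left+) 0.53 z 0.72 yaw 77.11 want 77.01 tilt [0.0001 0.0001] F [ 0.71 -0.12 -0.23] M [-0.019  0.021 -0.005]
```

Call:
{"method": "jog_arm", "body": {"commands": "-0.05 -0.015 0.02 0 0 0 1;-0.06 0 0 0 0 0 1;-0.06 0 0 0 0 0 1;-0.06 0 0 0 0 0 1;-0.06 0 0 0 0 0 1;-0.06 0 0 0 0 0 1;-0.05 0 0 0 0 0 1;0 0 0 0 0 0 1;0 0 0 0 0 0 1"}}

```text
time: 11.53
ee_pos: [0.5173, -0.037, 0.1328]
tcp_rot: [0.782, 0.623, 0.0, 0.0]
force: [-1.4, 0.4, -0.5]
grip_width: 0.0391
grasp_force: 61.5
```

```bash
python3 - <<'E'
from look import *
o,T,e=eye()
w=camera("wrist"); m=camera_model("wrist"); t=camera("top"); s=camera("scene"); ms=camera_model("scene")
np.savez("w6.npz",w=w,t=t,**m)
r,c=proj(ms,e)[0].astype(int)
cv2.imwrite("pics/w6.png",np.hstack([cv2.resize(w[250:390,200:355],(400,361),interpolation=cv2.INTER_CUBIC),cv2.resize(s[r-35:r+37,c-40:c+40],(400,361),interpolation=cv2.INTER_CUBIC)])[:,:,::-1])
E
```

```text
t 11.53 tcp [ 0.5173 -0.037   0.1328] eye s 12.2 lat(left+) 0.13 z 0.15 yaw 77.09 want 77.01 tilt [0.0001 0.0001] F [-1.44  0.36 -0.51] M [ 0.055 -0.013  0.018]
```

View pics/w6.png

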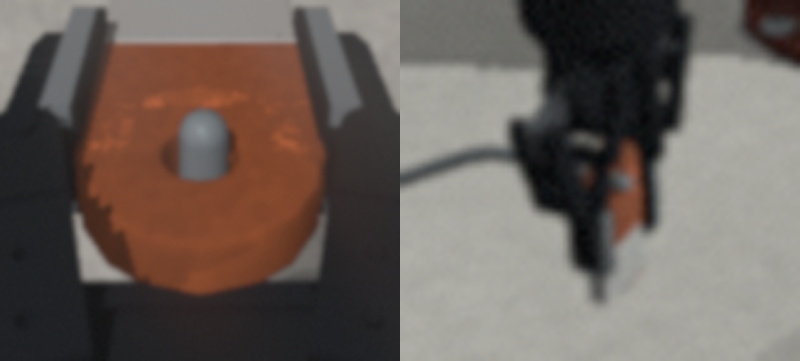

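Threaded: the rod's rounded end stands out of the eye at about (305,279), roughly 0.5 mm right of the hole's centre, with no force. From here I'll servo the lateral offset from the rod column by script and slide on.

Call:
{"method": "jog_arm", "body": {"commands": "-0.1 0.014 0 0 0 0 1;-0.1 0 0 0 0 0 1;-0.1 0 0 0 0 0 1;-0.1 0 0 0 0 0 1;-0.1 0 0 0 0 0 1;-0.1 0 0 0 0 0 1;-0.1 0 0 0 0 0 1;-0.1 0 0 0 0 0 1;-0.1 0 0 0 0 0 1;-0.1 0 0 0 0 0 1;0 0 0 0 0 0 1;0 0 0 0 0 0 1"}}

```text
time: 12.68
ee_pos: [0.511, -0.0664, 0.1327]
tcp_rot: [0.782, 0.623, 0.0, -0.0]
force: [-0.1, -0.1, -0.6]
grip_width: 0.0393
grasp_force: 61.5
```

```bash
cat >> look.py <<'E'
def rodcol(w):
    f=w[:,:,0].astype(float)-w[:,:,2]; out=[]
    for r in range(306,319,2):
        c=np.where(f[r,262:293]<25)[0]
        if len(c): out.append((r,round(262+c.mean(),1),len(c)))
    return out
def plan(e,T,stations,lat,zoff=0.):
    """rows (tool frame) taking the eye along rail stations (m), lat offset left+ (m)"""
    yaw=np.arctan2(T[1,0],T[0,0]); tcp=e-T@EYE
    for s in stations:
        x,y,h=(np.interp(s,S,v) for v in (P[:,0],P[:,1],H)); 
        y2=h+np.pi; X=np.array([np.cos(y2),np.sin(y2)]); Y=np.array([np.sin(y2),-np.cos(y2)])
        tgt=np.array([x,y])+lat*Y-X*EYE[0]; cx=np.array([np.cos(yaw),np.sin(yaw)]); cy=np.array([np.sin(yaw),-np.cos(yaw)])
        d=tgt-tcp[:2]; da=-((y2-yaw+np.pi)%(2*np.pi)-np.pi); z=-(.16+zoff+EYE[2]-tcp[2])/.03
        print(f"{d@cx/.03:.3f} {d@cy/.03:.3f} {z:.3f} 0 0 {da:.3f} 1;",end=" "); tcp=np.r_[tgt,.16+zoff+EYE[2]]; yaw=y2
    print()
E
python3 - <<'E'
from look import *
print("old",rodcol(np.load("w6.npz")['w']))
o,T,e=eye(); w=camera("wrist"); print(rodcol(w))
E
```

```text
old [(306, np.float64(278.5), 20), (308, np.float64(278.5), 20), (310, np.float64(278.0), 19), (312, np.float64(278.0), 19), (314, np.float64(278.5), 20), (316, np.float64(278.0), 19), (318, np.float64(277.0), 15)]
t 12.68 tcp [ 0.511  -0.0664  0.1327] eye s 42.3 lat(left+) 0.55 z 0.11 yaw 77.08 want 77.07 tilt [ 0.0001 -0.    ] F [-0.06 -0.09 -0.55] M [ 0.     0.014 -0.028]
[(306, np.float64(277.5), 20), (308, np.float64(277.5), 20), (310, np.float64(277.5), 20), (312, np.float64(277.0), 19), (314, np.float64(277.0), 19), (316, np.float64(277.0), 19), (318, np.float64(277.0), 15)]
```

```bash
sed -i 's/^P,H,S=path(p)$/P,H,S=path(p); P=P+np.array([.0005,-.0001])/' look.py; python3 - <<'E'
from look import *
o,T,e=eye(); plan(e,T,np.r_[47:67:5,69.4,np.arange(71.8,82,2.4)]/1e3,0)
E
```

```text
t 12.73 tcp [ 0.511  -0.0663  0.1327] eye s 42.2 lat(left+) 0.03 z 0.11 yaw 77.1 want 77.07 tilt [ 0.0001 -0.    ] F [ 0.09  0.38 -0.07] M [0.008 0.015 0.018]
-0.162 -0.001 0.004 0 0 0.001 1; -0.167 -0.000 -0.000 0 0 -0.000 1; -0.167 -0.000 -0.000 0 0 -0.000 1; -0.167 0.000 -0.000 0 0 -0.000 1; -0.247 -0.001 -0.000 0 0 -0.092 1; -0.080 -0.001 -0.000 0 0 -0.096 1; -0.080 -0.001 -0.000 0 0 -0.096 1; -0.080 -0.001 -0.000 0 0 -0.096 1; -0.080 -0.001 -0.000 0 0 -0.096 1; -0.080 -0.001 -0.000 0 0 -0.096 1;
```

Call:
{"method": "jog_arm", "body": {"commands": "-0.12 0 0 0 0 0 1;-0.12 0 0 0 0 0 1;-0.12 0 0 0 0 0 1;-0.12 0 0 0 0 0 1;-0.12 0 0 0 0 0 1;-0.12 0 0 0 0 0 1;-0.11 0 0 0 0 0 1;-0.08 -0.001 0 0 0 -0.092 1;-0.08 -0.001 0 0 0 -0.096 1;-0.08 -0.001 0 0 0 -0.096 1;-0.08 -0.001 0 0 0 -0.096 1;-0.08 -0.001 0 0 0 -0.096 1;-0.08 -0.001 0 0 0 -0.096 1;0 0 0 0 0 0 1;0 0 0 0 0 0 1;0 0 0 0 0 0 1"}}

```text
time: 14.07
ee_pos: [0.5054, -0.1047, 0.1327]
tcp_rot: [0.575, 0.818, 0.0, -0.0]
force: [-0.0, 0.2, 0.1]
grip_width: 0.0389
grasp_force: 61.5
```

```bash
python3 - <<'E'
from look import *
o,T,e=eye(); w=camera("wrist"); print(rodcol(w)); plan(e,T,np.r_[np.arange(82.5,94.9,2.4),97]/1e3,0)
E
```

```text
t 14.07 tcp [ 0.5054 -0.1047  0.1327] eye s 81.4 lat(left+) -0.03 z 0.08 yaw 109.76 want 108.79 tilt [ 0.0001 -0.0001] F [-0.01  0.16  0.14] M [0.019 0.013 0.009]
[(306, np.float64(280.0), 21), (308, np.float64(279.5), 20), (310, np.float64(278.5), 20), (312, np.float64(278.5), 20), (314, np.float64(277.5), 20), (316, np.float64(277.5), 20), (318, np.float64(277.5), 14)]
-0.036 -0.000 0.003 0 0 -0.045 1; -0.080 -0.001 -0.000 0 0 -0.096 1; -0.080 -0.001 -0.000 0 0 -0.096 1; -0.080 -0.001 -0.000 0 0 -0.096 1; -0.080 -0.001 -0.000 0 0 -0.096 1; -0.080 -0.000 -0.000 0 0 -0.068 1; -0.083 0.000 -0.000 0 0 -0.000 1;
```

Call:
{"method": "jog_arm", "body": {"commands": "-0.036 0 0 0 0 -0.045 1;-0.08 -0.001 0 0 0 -0.096 1;-0.08 -0.001 0 0 0 -0.096 1;-0.08 -0.001 0 0 0 -0.096 1;-0.08 -0.001 0 0 0 -0.096 1;-0.08 0 0 0 0 -0.068 1;-0.083 0 0 0 0 0 1;0 0 0 0 0 0 1;0 0 0 0 0 0 1;0 0 0 0 0 0 1"}}

```text
time: 14.95
ee_pos: [0.514, -0.1172, 0.1326]
tcp_rot: [0.356, 0.934, 0.0, -0.0]
force: [0.0, -0.7, -0.9]
grip_width: 0.0388
grasp_force: 61.5
```

```bash
python3 - <<'E'
from look import *
o,T,e=eye(); w=camera("wrist"); print(rodcol(w)); plan(e,T,np.r_[101:144:6]/1e3,0)
E
```

```text
t 14.95 tcp [ 0.514  -0.1172  0.1326] eye s 96.9 lat(left+) 0.1 z 0.04 yaw 138.29 want 138.25 tilt [ 0.0003 -0.0001] F [ 0.02 -0.69 -0.89] M [-0.031 -0.011 -0.058]
[(306, np.float64(278.0), 21), (308, np.float64(278.0), 21), (310, np.float64(278.0), 21), (312, np.float64(277.5), 20), (314, np.float64(277.5), 20), (316, np.float64(277.5), 20), (318, np.float64(278.0), 15)]
-0.139 -0.003 0.001 0 0 0.001 1; -0.200 0.000 -0.000 0 0 -0.000 1; -0.200 0.000 -0.000 0 0 -0.000 1; -0.200 -0.000 -0.000 0 0 -0.000 1; -0.200 -0.000 -0.000 0 0 -0.000 1; -0.200 0.000 -0.000 0 0 -0.000 1; -0.200 -0.000 -0.000 0 0 -0.000 1; -0.200 0.000 -0.000 0 0 0.002 1;
```

Call:
{"method": "jog_arm", "body": {"commands": "-0.12 0 0 0 0 0 1;-0.12 0 0 0 0 0 1;-0.12 0 0 0 0 0 1;-0.12 0 0 0 0 0 1;-0.12 0 0 0 0 0 1;-0.12 0 0 0 0 0 1;-0.12 0 0 0 0 0 1;-0.12 0 0 0 0 0 1;-0.12 0 0 0 0 0 1;-0.12 0 0 0 0 0 1;-0.12 0 0 0 0 0 1;-0.1 0 0 0 0 0 1;0 0 0 0 0 0 1;0 0 0 0 0 0 1"}}

```text
time: 16.17
ee_pos: [0.5461, -0.1458, 0.1327]
tcp_rot: [0.356, 0.935, 0.0, -0.0]
force: [0.4, -0.2, -0.4]
grip_width: 0.0389
grasp_force: 61.5
```

```bash
python3 - <<'E'
from look import *
o,T,e=eye(); w=camera("wrist"); print(rodcol(w)); plan(e,T,np.r_[143,np.arange(145.2,158,2.2)]/1e3,0)
E
```

```text
t 16.17 tcp [ 0.5461 -0.1458  0.1327] eye s 139.8 lat(left+) 0.15 z 0.1 yaw 138.35 want 138.25 tilt [0.0001 0.    ] F [ 0.43 -0.16 -0.42] M [ 0.028  0.022 -0.027]
[(306, np.float64(277.5), 20), (308, np.float64(277.5), 20), (310, np.float64(277.5), 20), (312, np.float64(277.5), 20), (314, np.float64(277.5), 20), (316, np.float64(278.0), 19), (318, np.float64(277.5), 14)]
-0.108 -0.005 0.003 0 0 0.004 1; -0.073 0.001 -0.000 0 0 0.088 1; -0.073 0.001 -0.000 0 0 0.088 1; -0.073 0.001 -0.000 0 0 0.088 1; -0.073 0.001 -0.000 0 0 0.088 1; -0.073 0.001 -0.000 0 0 0.088 1; -0.073 0.001 -0.000 0 0 0.088 1;
```

Call:
{"method": "jog_arm", "body": {"commands": "-0.108 -0.003 0 0 0 0.004 1;-0.073 0.001 0 0 0 0.088 1;-0.073 0.001 0 0 0 0.088 1;-0.073 0.001 0 0 0 0.088 1;-0.073 0.001 0 0 0 0.088 1;-0.073 0.001 0 0 0 0.088 1;0 0 0 0 0 0 1;0 0 0 0 0 0 1;0 0 0 0 0 0 1"}}

```text
time: 16.97
ee_pos: [0.5551, -0.1563, 0.1327]
tcp_rot: [0.552, 0.834, -0.0, -0.0]
force: [-0.2, -0.2, -1.3]
grip_width: 0.0393
grasp_force: 61.5
```

```bash
python3 - <<'E'
from look import *
o,T,e=eye(); w=camera("wrist"); print(rodcol(w)); plan(e,T,np.r_[np.arange(155.8,172,2.2)]/1e3,0)
E
```

```text
t 16.97 tcp [ 0.5551 -0.1563  0.1327] eye s 153.7 lat(left+) -0.06 z 0.08 yaw 113.02 want 112.97 tilt [ 0.0001 -0.0001] F [-0.17 -0.23 -1.34] M [-0.023 -0.022  0.037]
[(306, np.float64(275.5), 22), (308, np.float64(276.5), 22), (310, np.float64(277.0), 21), (312, np.float64(278.0), 21), (314, np.float64(278.5), 20), (316, np.float64(278.5), 18), (318, np.float64(278.0), 15)]
-0.070 0.003 0.003 0 0 0.074 1; -0.073 0.001 -0.000 0 0 0.088 1; -0.073 0.001 -0.000 0 0 0.088 1; -0.073 0.001 -0.000 0 0 0.088 1; -0.073 0.001 -0.000 0 0 0.088 1; -0.073 0.001 -0.000 0 0 0.088 1; -0.073 0.001 -0.000 0 0 0.088 1; -0.073 0.001 -0.000 0 0 0.088 1;
```

Call:
{"method": "jog_arm", "body": {"commands": "-0.07 0.01 0 0 0 0.074 1;-0.073 0.001 0 0 0 0.088 1;-0.073 0.001 0 0 0 0.088 1;-0.073 0.001 0 0 0 0.088 1;-0.073 0.001 0 0 0 0.088 1;0 0 0 0 0 0 1;0 0 0 0 0 0 1;0 0 0 0 0 0 1"}}

```text
time: 17.68
ee_pos: [0.558, -0.1666, 0.1327]
tcp_rot: [0.715, 0.699, -0.0, -0.0]
force: [0.8, -1.2, -0.2]
grip_width: 0.0393
grasp_force: 61.5
```

```bash
python3 - <<'E'
from look import *
o,T,e=eye(); w=camera("wrist"); print(rodcol(w)); plan(e,T,np.r_[np.arange(166.8,172,2.2),173.2,177]/1e3,0)
E
```

```text
t 17.68 tcp [ 0.558  -0.1666  0.1327] eye s 164.4 lat(left+) 0.11 z 0.07 yaw 88.64 want 89.99 tilt [ 0.0001 -0.0001] F [ 0.79 -1.16 -0.23] M [ 0.018 -0.001 -0.023]
[(306, np.float64(276.0), 21), (308, np.float64(276.5), 20), (310, np.float64(277.5), 20), (312, np.float64(278.0), 19), (314, np.float64(278.0), 19), (316, np.float64(278.0), 19), (318, np.float64(277.5), 14)]
-0.081 -0.003 0.002 0 0 0.088 1; -0.073 0.001 -0.000 0 0 0.088 1; -0.073 0.001 -0.000 0 0 0.088 1; -0.067 0.000 -0.000 0 0 0.033 1; -0.127 -0.000 -0.000 0 0 -0.000 1;
```

Call:
{"method": "jog_arm", "body": {"commands": "-0.08 0.003 0 0 0 0.088 1;-0.073 0.001 0 0 0 0.088 1;-0.073 0.001 0 0 0 0.088 1;-0.067 0 0 0 0 0.033 1;-0.127 0 0 0 0 0 1;0 0 0 0 0 0 1;0 0 0 0 0 0 1;0 0 0 0 0 0 1"}}

```text
time: 18.4
ee_pos: [0.5556, -0.1789, 0.1327]
tcp_rot: [0.811, 0.585, 0.0, -0.0]
force: [0.1, -0.6, -1.3]
grip_width: 0.0391
grasp_force: 61.5
```

```bash
python3 - <<'E'
from look import *
o,T,e=eye(); w=camera("wrist"); print(rodcol(w)); plan(e,T,np.r_[200,225,240,246,250]/1e3,0)
E
```

```text
t 18.4 tcp [ 0.5556 -0.1789  0.1327] eye s 177.0 lat(left+) 0.19 z 0.11 yaw 71.54 want 71.61 tilt [ 0.0001 -0.    ] F [ 0.15 -0.55 -1.34] M [0.044 0.006 0.031]
[(306, np.float64(276.5), 20), (308, np.float64(276.5), 20), (310, np.float64(276.5), 20), (312, np.float64(276.5), 20), (314, np.float64(276.5), 20), (316, np.float64(277.0), 19), (318, np.float64(277.0), 15)]
-0.767 -0.005 0.004 0 0 -0.001 1; -0.833 -0.000 -0.000 0 0 -0.000 1; -0.500 -0.000 -0.000 0 0 -0.000 1; -0.200 -0.000 -0.000 0 0 -0.000 1; -0.133 -0.000 -0.000 0 0 -0.000 1;
```

Call:
{"method": "jog_arm", "body": {"commands": "-0.12 -0.008 0 0 0 0 1;-0.12 0 0 0 0 0 1;-0.12 0 0 0 0 0 1;-0.12 0 0 0 0 0 1;-0.12 0 0 0 0 0 1;-0.12 0 0 0 0 0 1;-0.12 0 0 0 0 0 1;-0.12 0 0 0 0 0 1;-0.12 0 0 0 0 0 1;-0.12 0 0 0 0 0 1;0 0 0 0 0 0 1;0 0 0 0 0 0 1;0 0 0 0 0 0 1"}}

```text
time: 19.53
ee_pos: [0.544, -0.213, 0.1327]
tcp_rot: [0.812, 0.584, 0.0, -0.0]
force: [0.1, 0.4, -0.2]
grip_width: 0.0393
grasp_force: 61.5
```

```bash
python3 - <<'E'
from look import *
o,T,e=eye(); w=camera("wrist"); print(rodcol(w))
E
```

```text
t 19.53 tcp [ 0.544  -0.213   0.1327] eye s 213.0 lat(left+) -0.11 z 0.1 yaw 71.49 want 71.61 tilt [ 0.0002 -0.0001] F [ 0.09  0.45 -0.22] M [ 0.012 -0.024  0.043]
[(306, np.float64(277.5), 20), (308, np.float64(277.5), 20), (310, np.float64(277.5), 20), (312, np.float64(277.5), 20), (314, np.float64(277.5), 20), (316, np.float64(277.0), 19), (318, np.float64(276.5), 14)]
```

Call:
{"method": "jog_arm", "body": {"commands": "-0.12 0 0 0 0 0 1;-0.12 0 0 0 0 0 1;-0.12 0 0 0 0 0 1;-0.12 0 0 0 0 0 1;-0.12 0 0 0 0 0 1;-0.12 0 0 0 0 0 1;-0.1 0 0 0 0 0 1;-0.1 0 0 0 0 0 1;0 0 0 0 0 0 1;0 0 0 0 0 0 1;0 0 0 0 0 0 1"}}

```text
time: 20.5
ee_pos: [0.5352, -0.2392, 0.1327]
tcp_rot: [0.812, 0.584, 0.0, -0.0]
force: [0.5, 0.3, -0.8]
grip_width: 0.0388
grasp_force: 61.5
```

Call:
{"method": "jog_arm", "body": {"commands": "-0.03 0 0 0 0 0 1;-0.03 0 0 0 0 0 1;-0.03 0 0 0 0 0 1;0 0 0 0 0 0 1;0 0 0 0 0 0 1;0 0 0 0 0 0 1"}}

```text
time: 21.0
ee_pos: [0.5344, -0.2418, 0.1327]
tcp_rot: [0.812, 0.584, 0.0, -0.0]
force: [0.0, -0.2, -0.9]
grip_width: 0.0392
grasp_force: 61.5
```

```bash
python3 - <<'E'
from look import *
o,T,e=eye(); w=camera("wrist"); print(rodcol(w)); print("F along tool x",(T.T@o['force']).round(2))
E
```

```text
t 21.0 tcp [ 0.5344 -0.2418  0.1327] eye s 243.3 lat(left+) -0.14 z 0.1 yaw 71.49 want 71.61 tilt [ 0. -0.] F [ 0.01 -0.21 -0.88] M [-0.006 -0.015 -0.021]
[(306, np.float64(277.5), 20), (308, np.float64(277.5), 20), (310, np.float64(277.5), 20), (312, np.float64(277.5), 20), (314, np.float64(277.5), 20), (316, np.float64(277.0), 19), (318, np.float64(277.0), 15)]
F along tool x [-0.19  0.08  0.88]
```

Creep on, about 1 mm at a time, until the collar is felt.

Call:
{"method": "jog_arm", "body": {"commands": "-0.033 0 0 0 0 0 1;-0.033 0 0 0 0 0 1;0 0 0 0 0 0 1;0 0 0 0 0 0 1"}}

```text
time: 21.38
ee_pos: [0.5338, -0.2437, 0.1327]
tcp_rot: [0.812, 0.584, 0.0, 0.0]
force: [0.5, -0.1, -0.4]
grip_width: 0.0392
grasp_force: 61.5
```

Call:
{"method": "jog_arm", "body": {"commands": "-0.033 0 0 0 0 0 1;0 0 0 0 0 0 1;0 0 0 0 0 0 1"}}

```text
time: 21.63
ee_pos: [0.5337, -0.2439, 0.1327]
tcp_rot: [0.812, 0.584, 0.001, -0.0]
force: [1.6, 2.9, -0.4]
grip_width: 0.0394
grasp_force: 61.6
```

Call:
{"method": "jog_arm", "body": {"commands": "-0.033 0 0 0 0 0 1;0 0 0 0 0 0 1;0 0 0 0 0 0 1"}}

```text
time: 21.88
ee_pos: [0.5337, -0.244, 0.1327]
tcp_rot: [0.812, 0.584, 0.001, -0.001]
force: [1.7, 6.5, 0.8]
grip_width: 0.039
grasp_force: 61.6
```

Call:
{"method": "jog_arm", "body": {"commands": "0.03 0 0.03 0 0 0 1;0 0 0.025 0 0 0 1;0 0 0 0 0 0 1;0 0 0 0 0 0 1"}}

```text
time: 22.22
ee_pos: [0.5338, -0.2441, 0.1313]
tcp_rot: [0.812, 0.584, 0.001, -0.0]
force: [1.3, 5.7, 1.4]
grip_width: 0.039
grasp_force: 61.8
```

```bash
python3 - <<'E'
from look import *
o,T,e=eye(); print((T.T@o['force']).round(2))
E
```

```text
t 22.22 tcp [ 0.5338 -0.2441  0.1313] eye s 245.7 lat(left+) 0.05 z -1.29 yaw 71.48 want 71.61 tilt [0.0014 0.0004] F [1.35 5.75 1.45] M [ 0.722 -0.187  0.001]
[ 5.88 -0.55 -1.44]
```

Call:
{"method": "jog_arm", "body": {"commands": "0.02 0 0 0 0 0 1;0 0 0 0 0 0 1;0 0 0 0 0 0 0.45;0 0 0 0 0 0 0.45;0 0 0 0 0 0 0.4;0 0 0 0 0 0 0.3;0 0 0 0 0 0 0.2;0 0 0 0 0 0 0.1;0 0 0 0 0 0 0;0 0 0 0 0 0 0;0 0 0 0 0 0 0;0 0 0 0 0 0 0"}}

```text
time: 23.22
ee_pos: [0.5336, -0.2441, 0.1311]
tcp_rot: [0.812, 0.584, -0.0, 0.0]
force: [0.6, -0.4, 0.2]
grip_width: 0.0855
grasp_force: 0.0
```

```bash
python3 - <<'E'
from look import *
o,T,e=eye(); w=camera("wrist"); m=camera_model("wrist"); np.savez("w7.npz",w=w,**m)
cv2.imwrite("pics/w7.png",cv2.resize(w[200:400,160:400],None,fx=3,fy=3,interpolation=cv2.INTER_CUBIC)[:,:,::-1])
g=w[:,262:264].astype(float).mean(1); g2=w[:,292:294].astype(float).mean(1); g=g[:,0]-g[:,2]; g2=g2[:,0]-g2[:,2]; print([(r,int(g[r]),int(g2[r])) for r in range(225,262,2)])
X,Z=np.array([0,0,0]),0
st=np.array([np.interp(.2521,S,P[:,0]),np.interp(.2521,S,P[:,1])]); print("stop fit",st)
E
```

```text
t 23.22 tcp [ 0.5336 -0.2441  0.1311] eye s 245.8 lat(left+) -0.15 z -1.54 yaw 71.5 want 71.61 tilt [-0.0001 -0.    ] F [ 0.65 -0.41  0.24] M [ 0.006  0.006 -0.007]
[(225, -13, -12), (227, -12, -11), (229, -13, -11), (231, -13, -10), (233, -13, -10), (235, -14, -10), (237, -14, -10), (239, -14, -10), (241, -12, -10), (243, 3, 1), (245, 5, 4), (247, 3, 3), (249, 4, 4), (251, 5, 4), (253, 4, 3), (255, 4, 4), (257, 4, 4), (259, 3, 5), (261, 3, 3)]
stop fit [ 0.53130256 -0.25147372]
```

View pics/w7.png

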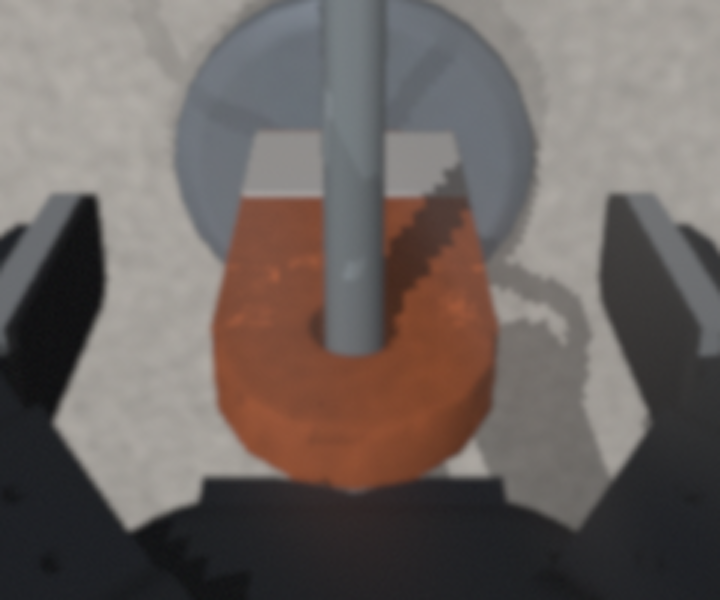

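The piece hangs free on the rod, upright, with the foot edge at row 242. The hole's rim at about (318,278) is within about half a millimetre of where it was when it touched the collar. The pads are clear on both sides, so I'll retreat straight up.

Call:
{"method": "jog_arm", "body": {"commands": "0 0 -0.2 0 0 0 0;0 0 -0.4 0 0 0 0;0 0 -0.6 0 0 0 0;0 0 -0.6 0 0 0 0;0 0 -0.6 0 0 0 0;0 0 -0.6 0 0 0 0;0 0 -0.6 0 0 0 0;0 0 -0.6 0 0 0 0;0 0 -0.4 0 0 0 0;0 0 0 0 0 0 0;0 0 0 0 0 0 0"}}

```text
time: 24.18
ee_pos: [0.5341, -0.2444, 0.2704]
tcp_rot: [0.812, 0.584, 0.0, 0.001]
force: [-0.3, -0.3, -0.5]
grip_width: 0.0853
grasp_force: 0.0
```

```bash
python3 - <<'E'
from look import *
o=state(); w=camera("wrist"); m=camera_model("wrist"); print(o['ee_pos'],o['time'])
# rows along rod axis for clay top edges vs predictions with eye at s and z=-2mm
h=H[-1]; t=np.array([np.cos(h),np.sin(h)])
for s in (.2455,.2465,.2475):
    c=np.array([np.interp(s,S,P[:,0]),np.interp(s,S,P[:,1])])
    print(s,[proj(m,np.r_[c+k*t,.178])[0].round(1).tolist() for k in (-.005,.005)],"collar face top",proj(m,np.r_[P[-1]-(0)*t,.171])[0].round(1))
q=proj(m,np.r_[P[-1],.165])[0]; c=int(round(q[1])); g=w[:,c-2:c+3].astype(float).mean(1)
r0=int(q[0]); print(c,[(r,g[r].round().astype(int).tolist()) for r in range(r0-40,r0+22)])
E
```

```text
[ 0.5341165  -0.24441199  0.27044894] 24.1833
0.2455 [[211.8, 277.8], [223.3, 277.9]] collar face top [221.9 277.8]
0.2465 [[213.0, 277.8], [224.5, 277.9]] collar face top [221.9 277.8]
0.2475 [[214.1, 277.8], [225.6, 277.9]] collar face top [221.9 277.8]
278 [(179, [98, 102, 105]), (180, [98, 102, 105]), (181, [97, 102, 104]), (182, [97, 102, 105]), (183, [97, 102, 105]), (184, [98, 102, 105]), (185, [99, 103, 105]), (186, [99, 103, 106]), (187, [100, 104, 106]), (188, [100, 104, 106]), (189, [100, 104, 106]), (190, [99, 103, 105]), (191, [98, 101, 103]), (192, [95, 97, 99]), (193, [93, 93, 95]), (194, [92, 92, 94]), (195, [93, 94, 95]), (196, [96, 97, 99]), (197, [98, 100, 103]), (198, [98, 101, 104]), (199, [98, 102, 105]), (200, [98, 101, 104]), (201, [97, 100, 102]), (202, [94, 97, 100]), (203, [91, 93, 95]), (204, [93, 89, 90]), (205, [101, 84, 80]), (206, [113, 78, 66]), (207, [120, 73, 56]), (208, [124, 73, 53]), (209, [128, 74, 52]), (210, [137, 78, 54]), (211, [146, 82, 56]), (212, [149, 84, 57]), (213, [149, 84, 57]), (214, [149, 84, 57]), (215, [148, 84, 57]), (216, [147, 84, 57]), (217, [146, 82, 56]), (218, [144, 82, 56]), (219, [140, 80, 56]), (220, [127, 76, 56]), (221, [104, 73, 64]), (222, [88, 80, 80]), (223, [91, 93, 95]), (224, [99, 104, 107]), (225, [106, 111, 114]), (226, [108, 114, 117]), (227, [105, 110, 113]), (228, [95, 100, 103]), (229, [86, 89, 92]), (230, [83, 86, 89]), (231, [85, 88, 91]), (232, [87, 91, 93]), (233, [90, 94, 97]), (234, [95, 99, 103]), (235, [99, 104, 107]), (236, [103, 108, 111]), (237, [104, 109, 113]), (238, [104, 109, 112]), (239, [103, 108, 112]), (240, [102, 108, 111])]
```

Call:
{"method": "jog_arm", "body": {"commands": "-0.7 0 0 0 0 0 0;-0.7 0 0 0 0 0 0;-0.7 0 0 0 0 0 0;-0.7 0 0 0 0 0 0;-0.7 0 0 0 0 0 0;0 0 0 0 0 0 0;0 0 0 0 0 0 0;0 0 0 0 0 0 0"}}

```text
time: 24.9
ee_pos: [0.4998, -0.3428, 0.2675]
tcp_rot: [0.812, 0.584, -0.0, -0.002]
force: [-1.0, 0.5, -0.5]
grip_width: 0.0853
grasp_force: 0.0
```

```bash
python3 - <<'E'
from look import *
o=state(); w=camera("wrist"); m=camera_model("wrist"); print(o['ee_pos'].round(4)); np.savez("w8.npz",w=w,**m)
h=H[-1]; t=np.array([np.cos(h),np.sin(h)]); n=np.array([-t[1],t[0]])
pr=lambda k,l,z: proj(m,np.r_[P[-1]+k*t+l*n,z])[0].round(1).tolist()
print("collar face/back top",pr(0,0,.171),pr(.01,0,.171)," clay top far/near (touching)",pr(-.0,0,.178),pr(-.010,0,.178)," rod top at face",pr(0,0,.164),"collar side +8",pr(0,.008,.1675),pr(.01,.008,.1675),"clay +8",pr(0,.008,.1763))
for l in (0,.007,-.007):
    a=pr(0,l,.168); c=int(round(a[1])); r0=int(a[0]); g=w[:,c-1:c+2].astype(float).mean(1)
    print(c,[(r,g[r].round().astype(int).tolist()) for r in range(r0-22,r0+22)])
E
```

```text
[ 0.4998 -0.3428  0.2675]
collar face/back top [88.5, 278.6] [103.2, 278.6]  clay top far/near (touching) [87.8, 278.6] [72.2, 278.6]  rod top at face [89.0, 278.5] collar side +8 [88.7, 289.5] [103.2, 289.3] clay +8 [88.0, 289.9]
279 [(66, [106, 112, 115]), (67, [106, 109, 111]), (68, [116, 102, 102]), (69, [136, 93, 82]), (70, [151, 87, 62]), (71, [156, 84, 52]), (72, [155, 84, 51]), (73, [156, 84, 52]), (74, [156, 84, 51]), (75, [156, 84, 51]), (76, [156, 84, 51]), (77, [155, 84, 51]), (78, [154, 83, 51]), (79, [152, 82, 50]), (80, [150, 81, 50]), (81, [148, 80, 49]), (82, [140, 76, 47]), (83, [126, 69, 43]), (84, [102, 57, 37]), (85, [74, 45, 35]), (86, [54, 44, 43]), (87, [62, 63, 65]), (88, [89, 93, 96]), (89, [110, 117, 120]), (90, [119, 128, 132]), (91, [123, 131, 135]), (92, [125, 133, 138]), (93, [126, 134, 138]), (94, [126, 134, 138]), (95, [123, 131, 136]), (96, [112, 119, 124]), (97, [88, 93, 97]), (98, [62, 65, 68]), (99, [53, 54, 58]), (100, [63, 65, 68]), (101, [76, 80, 83]), (102, [84, 89, 92]), (103, [86, 92, 95]), (104, [87, 92, 95]), (105, [87, 92, 95]), (106, [87
[... 1265 characters left out ...]
(77, [151, 81, 50]), (78, [151, 81, 50]), (79, [151, 81, 50]), (80, [150, 81, 50]), (81, [148, 80, 49]), (82, [141, 76, 47]), (83, [127, 69, 43]), (84, [104, 57, 37]), (85, [80, 47, 35]), (86, [59, 42, 38]), (87, [45, 41, 42]), (88, [41, 40, 42]), (89, [41, 41, 44]), (90, [42, 41, 44]), (91, [41, 41, 43]), (92, [42, 42, 44]), (93, [42, 42, 45]), (94, [43, 43, 46]), (95, [45, 45, 47]), (96, [48, 48, 51]), (97, [53, 53, 56]), (98, [57, 57, 61]), (99, [59, 60, 64]), (100, [69, 70, 76]), (101, [86, 90, 97]), (102, [97, 102, 110]), (103, [101, 106, 114]), (104, [100, 106, 113]), (105, [101, 106, 114]), (106, [101, 106, 115]), (107, [101, 106, 115]), (108, [102, 107, 114]), (109, [102, 107, 114])]
```

The dark collar (rows 86–100) starts directly where the clay (rows 69–85) ends, so there is no gap. I'll hand it in.

```bash
python3 -c "
from rig import job; print(job.sign_off())"
```

```text
the job is handed in; nothing more can be done
None
```

The pierced piece is threaded round both corners and hangs on its own against the stop collar with no visible gap. The highest force I read on the rail or collar was about 7 N, and the job was handed in at about 25 s; the sign-off gave no verdict.

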